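# Set up the dental-cement mixing station

## Task

Set up the dental-cement station: seat the aluminium cold block in the foam cradle and set the white porcelain dish down gently in the round seat on top of the block; stand the cement bottle in the well of the grey stand next to the cradle, at hand for the dish, and the tallest of the three glass vials in the far well. Lay the timer on the bench one or two centimetres behind the cradle (beyond it, seen from the robot), centred and square with it, display up and buttons towards the robot. Keep the bottle and vials upright and leave the two smaller vials where they are.

Things in the scene. Friction and masses are not known exactly. Their poses are not given: they have to be found in the camera images.
- cradle: Dark grey foam cradle, fixed, 94 (x) x 122 (y) x 22 mm high, left or right of the stand. Origin at the centre of its underside, z up, +x away from the robot (yaw within 0.2 rad), +y left. Open pocket 76 (x) x 98 (y) mm in its middle, floor 8 mm above the bench, rim at 22 mm; in the middle of the front and back walls a 50 mm wide notch, where the wall is 12 mm high.
- stand: Grey plastic stand, fixed, 72 (x) x 134 (y) x 22 mm high with a 3 mm flange round its foot. Origin at the centre of its underside, z up, +x away from the robot (yaw within 0.2 rad). Two equal round wells 48 mm in diameter, 16 mm deep (floor 6 mm above the bench), centred 31 mm left (+y) and 31 mm right (-y) of the origin.
- cold_block: Loose aluminium block 62 (x) x 84 (y) x 28 mm high, 0.25 to 0.5 kg. Origin at the centre of its underside, z up. In the middle of its top is a round seat 52 mm in diameter and 4 mm deep. It lies in the cradle with its long side along the cradle's long side, either way round.
- dish: Loose small white porcelain mixing dish, round, open at the top, 38 mm in diameter (waist 35 mm), 24 mm high. Origin at the centre of its underside, z up.
- cement_bottle: Loose white plastic dropper bottle with a blue nozzle. Round body 34 mm in diameter up to 52 mm above its foot, 83 mm high with the nozzle. Origin at the centre of its foot, z up. To be stood in the well of the stand nearer to the cradle.
- vial_large: Loose glass vial, the tallest of three: round body 24 mm in diameter up to 46 mm above its foot, narrower cap above, 53 mm high. Origin at the centre of its foot, z up. To be stood in the well of the stand farther from the cradle.
- timer: Loose white bench timer with a display and buttons on its upper face, 62 (x) x 64 (y) x 18 mm thick, sides upright up to 16 mm. Origin at the centre of its underside, z up; its -x side is the side with the buttons (the reader's side), its +x side the display end. It starts with the buttons towards the robot, turned by up to 0.5 rad.
- vial_medium: Loose glass vial 21 mm in diameter, 45 mm high; origin at the centre of its foot. Not part of the job, stays where it is.
- vial_small: Loose glass vial 18 mm in diameter, 39 mm high; origin at the centre of its foot. Not part of the job, stays where it is.
- timer_front (a point): The middle of the timer's edge on the button side, 31 mm from the timer's origin along its -x, on its underside.

How it is judged:
By the outcome, as a careful person would: the job done as asked, in the order asked, and still so for the second after the job is handed in, with the robot touching nothing.
It also fails if it takes over 122 s, if anything falls off the work surface, if the arm or the gripper's body presses on something with over 40 N, if the wrist force passes 120 N, or if a joint passes its speed limit or range.

## Robot

A 6-joint arm with a two-finger parallel gripper is mounted at the origin on a cart in front of the work surface, level with it; the furniture and walls round the work are solid. World frame = base frame: x ahead of the robot, y to its left, z up, the work surface at z = 0. Lengths are in m, angles in degrees, forces in N, time in s.
With the tool pointing down it reaches from about 0.35 to 0.875 m from the base axis. Payload 4.2 kg.
Tool frame: the origin (TCP) lies between the finger pads; the fingertips stand 14 mm ahead of it and the grasp point (between the pads) lies 5 mm behind it; z points along the fingers, y is the line along which they close (so a half turn about z gives the same grasp; the last joint's range is limited). The gripper opens to 87 mm and grips with 3 to 60 N. Pads are 19 mm wide; open, the fingers measure 117 mm over their backs; the gripper's body (75 mm by 190 mm) begins 51 mm behind the grasp point.
Start: joints at [-60.012, 22.042, 0.453, 0, -68.411, -14.817], TCP at [0.164, -0.603, 0.237] pointing down, gripper open.
Joint ranges: [-179.83, 179.83], [-69.29, 118.12], [-61.27, 80.66], [-181.25, 117.63], [-171.15, -9.14], [-177.46, 177.46]. Speed limits (degrees/s): [159.86, 159.86, 180, 180, 180, 180].

## Interface

Orientations are given as a 3x3 rotation matrix whose columns are the frame's x, y, z axes.
In Python, from station import * gives the robot as it stands. The module is installed in compiled form; this text tells all that it offers.
- The arm moves only by the tool play_rows, never from a script. Its argument "steps" is a list of rows, each an object of numbers: "ax", "ay", "az": the turn, a rotation vector about the tool's x, y, z in degrees; "dx", "dy", "dz": the shift along the tool's x, y, z in mm; "claw": the finger opening in mm, from 0 to 87. A call has 1 to 20 rows; each row shifts and turns the commanded pose from where the row before left it, along the tool's axes as they then stand; what a row does not reach is not made up. A row lasts 1/10 s, in which the tool goes at most 50 mm and 8.59 degrees, less where a joint would pass 70% of its speed; a pose out of reach is approached as far as the arm can. A call with a gripper value outside its range is refused whole. The fingers move at their own pace and stop on an object; the grip force is fixed at half the most. Time passes only in rows, so rows that do not move let the fingers close. It gives the time, the measured TCP pose, the force, the opening and the grip force at its end, in the units of the state.
- sense(): the state, without advancing time (a new reading comes with each control period).
- capture(name): name is "side" or "top" or "wrist"; returns a dict with "frame" (384x512x3 uint8, blue, green, red), "range_z" (384x512 float32, m along the optical axis (not along the pixel's ray), 0 where there is no reading), "fx", "fy", "cx", "cy" (pixels), "xyz" and "rotation" of the camera in the world. Camera axes: x right, y down, z forward; pixel columns grow to the right and rows downward; lengths in m; the calibration is good to about 2 mm. A picture is of the moment at which its call begins.
- finish_job(): hands the job in; it is judged then, once.
The state is a dict: "time_s": time; "joints": joint angles; "joint_velocities": joint speeds; "effort": joint torques, N m; "tcp_pos": TCP position; "ee_rot": TCP orientation; "wrist_force": force on the tool from outside, world axes, zero at the start; "moment": the same for the moment, N m; "gripper_width": opening from 0.0 (shut) to 1.0 (fully open); "gripper_force": force on a finger pad.
Only numpy, scipy, OpenCV 4.12 (cv2) and the standard library are available. Lean on these libraries where they do the work, as an engineer would, in place of code of your own. Each camera call takes 0.05 s, during which the arm holds its last target. There are 200 camera calls.

## Working session

There is one attempt and no reset: what is moved stays moved. The work goes in short steps, Python scripts to look and compute and a tool call to move; the robot and the scene stay as the last step left them, time stands still between calls to the robot, and variables do not carry over. Pictures are saved under pics/ and viewed, at most 14 in all, crops included, and the job is handed in when it is done.

Besides the shell and the picture viewer there is one more tool, called after "Request:" by a JSON object that holds its "fn" and its "kwargs". play_rows: Moves the arm, as the interface text tells. Its arguments: {"type":"object","properties":{"steps":{"type":"array"}},"required":["steps"]}

```bash
mkdir -p pics; cat > h.py <<'E'
from station import *
import numpy as np, cv2
def snap(n,f):
    c=capture(n); cv2.imwrite('pics/'+f+'.png',c['frame']); np.savez('pics/'+f+'.npz',**c); return c
def load(f): return dict(np.load('pics/'+f+'.npz'))
def cloud(c):
    z=c['range_z']; v,u=np.indices(z.shape)
    p=np.stack([(u-c['cx'])/c['fx']*z,(v-c['cy'])/c['fy']*z,z],-1)
    return p@c['rotation'].T+c['xyz']
def ray(c,uv,h):
    uv=np.atleast_2d(np.asarray(uv,float))
    d=np.c_[(uv[:,0]-c['cx'])/c['fx'],(uv[:,1]-c['cy'])/c['fy'],np.ones(len(uv))]@c['rotation'].T
    return c['xyz']+d*((h-c['xyz'][2])/d[:,2])[:,None]
E
python3 - <<'E'
from h import *
s=sense(); print(s['time_s'],s['tcp_pos'],s['ee_rot'],s['gripper_width'])
for n in ('top','side'):
    c=snap(n,n+'0'); print(n,c['xyz'],c['rotation'].round(3).tolist(),c['fx'],c['cx'],c['cy'])
E
```

```text
0.0 [ 0.16345301 -0.60266604  0.23543612] [[-9.65192551e-01 -2.61539533e-01 -6.42191109e-04]
 [-2.61540313e-01  9.65190259e-01  2.10445158e-03]
 [ 6.94393191e-05  2.19915985e-03 -9.99997579e-01]] 0.9976068808167617
top [ 0.46134344 -0.05902261  0.94280143] [[-0.001, -0.999, 0.034], [-0.999, -0.0, -0.036], [0.036, -0.034, -0.999]] 414.8890344175405 258.95431598534316 195.95036454081054
side [0.3216992  0.81245441 0.5405113 ] [[-0.981, -0.075, 0.177], [-0.191, 0.484, -0.854], [-0.022, -0.872, -0.49]] 495.5828463779441 262.98295704613736 201.21479114416175
```

View pics/top0.png

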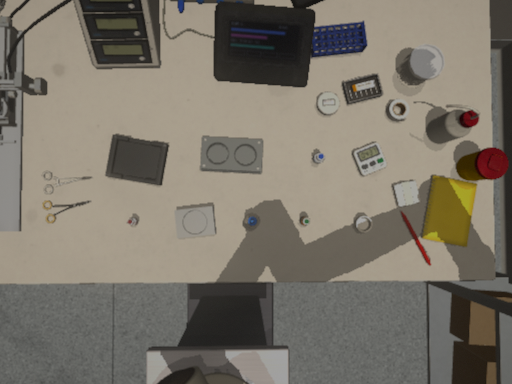

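View pics/side0.png

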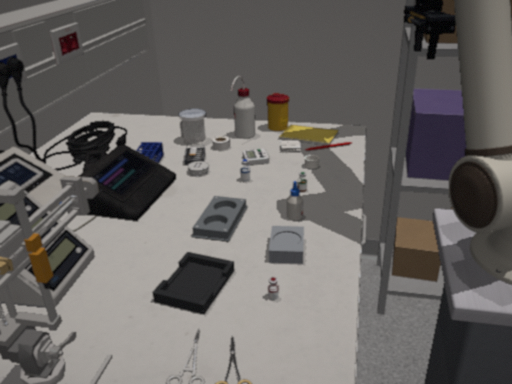

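The top view shows the cradle at (137,160), stand (232,154), block (195,221), bottle (252,221), timer (369,158) and vials at (132,221), (305,220) and (319,157). The dish is probably at (363,223). Next I measure sizes and heights.

```bash
cat > m.py <<'E'
from h import *
c=load('top0'); P=cloud(c); z=c['range_z']
m0=(z>0)&(np.abs(P[...,2])<.01)&(P[...,0]>.33)&(P[...,0]<.75)&(P[...,1]>-.5)&(P[...,1]<.35)
A=np.c_[P[m0][:,:2],np.ones(m0.sum())]; k=np.linalg.lstsq(A,P[m0][:,2],rcond=None)[0]; print('plane',k)
H=P[...,2]-(P[...,:2]@k[:2]+k[2])
m=((H>.006)&(H<.2)).astype(np.uint8)
n,L,st,ce=cv2.connectedComponentsWithStats(m)
for i in range(1,n):
    if 25<st[i,4]<4000:
        q=P[L==i]; h=H[L==i]; t=q[h>h.max()-.006]
        uv=np.argwhere(L==i)[:,::-1]
        print(ce[i].round(0),st[i,4],'hmax %.3f p50 %.3f'%(np.percentile(h,98),np.median(h)),'ctr',q[:,:2].mean(0).round(4),'ext',np.ptp(q[:,:2],axis=0).round(3),'rect',[np.round(x,3) for x in cv2.minAreaRect((q[:,:2]*1000).astype(np.float32))])
E
python3 m.py
python3 - <<'E'
import cv2
i=cv2.imread('pics/top0.png')[90:245,100:440]
cv2.imwrite('pics/crop0.png',cv2.resize(i,(782,356),interpolation=cv2.INTER_CUBIC))
E
```

```text
plane [-6.57907809e-04 -3.00275500e-05 -7.77920123e-05]
[2. 5.] 36 hmax 0.200 p50 0.187 ctr [0.8351 0.3814] ext [0.011 0.03 ] rect [array([836.355, 384.581]), array([10.454, 29.924]), np.float64(2.191)]
[15. 42.] 1535 hmax 0.120 p50 0.039 ctr [0.8258 0.4354] ext [0.216 0.124] rect [array([841.57 , 423.244]), array([100.618, 228.382]), np.float64(71.375)]
[422.  64.] 1308 hmax 0.084 p50 0.080 ctr [ 0.7767 -0.4433] ext [0.076 0.076] rect [array([ 779.715, -447.171]), array([75.951, 74.921]), np.float64(85.869)]
[362.  88.] 847 hmax 0.023 p50 0.011 ctr [ 0.7404 -0.3282] ext [0.072 0.09 ] rect [array([ 741.036, -331.262]), array([55.043, 90.703]), np.float64(14.932)]
[ 10. 159.] 2985 hmax 0.097 p50 0.012 ctr [0.573  0.4515] ext [0.312 0.068] rect [array([573.354, 448.857]), array([ 67.318, 312.197]), np.float64(88.746)]
[327. 102.] 426 hmax 0.022 p50 0.019 ctr [ 0.7042 -0.2472] ext [0.051 0.052] rect [array([ 704.9  , -247.535]), array([50.516, 50.989]), np.float64(64.283)]
[397. 109.] 327 hmax 0.027 p50 0.023 ctr [ 0.6892 -0.4067] ext [0.046 0.046] rect [array([ 689.688, -407.501]), arr
[... 1684 characters left out ...]
031] rect [array([439.428, -74.205]), array([30.554, 30.501]), np.float64(0.097)]
[363. 223.] 235 hmax 0.025 p50 0.012 ctr [ 0.4312 -0.3261] ext [0.036 0.036] rect [array([ 431.862, -324.802]), array([35.892, 35.944]), np.float64(0.256)]
[132. 221.] 71 hmax 0.040 p50 0.033 ctr [0.4382 0.1858] ext [0.016 0.016] rect [array([438.24 , 186.236]), array([15.938, 15.597]), np.float64(89.327)]
[304. 220.] 80 hmax 0.047 p50 0.037 ctr [ 0.4387 -0.1907] ext [0.018 0.022] rect [array([ 438.569, -192.964]), array([21.516, 18.216]), np.float64(87.675)]
[198. 377.] 940 hmax 0.195 p50 0.156 ctr [0.1329 0.0278] ext [0.09  0.167] rect [array([118.191,  14.919]), array([172.337,  68.597]), np.float64(56.173)]
```

View pics/crop0.png

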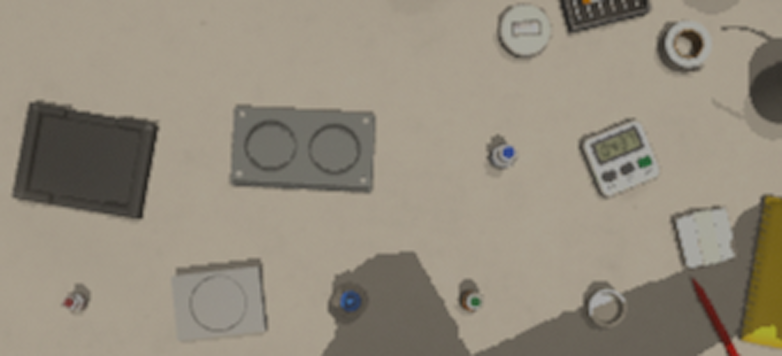

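The white ring at (363,223) in the top view is 36 mm across and 25 mm high, so it is the dish. The blue-capped vial, 55 mm high, is the large one. I'll refine the centres and check the wells, then move.

```bash
cat > m2.py <<'E'
from h import *
c=load('top0'); P=cloud(c); H=P[...,2]
def box(x,y,r,lo,hi): 
    m=(np.hypot(P[...,0]-x,P[...,1]-y)<r)&(H>lo)&(H<hi); return P[m]
def mid(q): return ((q.max(0)+q.min(0))/2)[:2].round(4),q[:,:2].mean(0).round(4),len(q)
print('bottle noz',mid(box(.44,-.074,.03,.06,.1)),'shoulder',mid(box(.44,-.074,.03,.044,.056)))
print('vial',mid(box(.578,-.222,.03,.047,.1)),mid(box(.578,-.222,.03,.03,.1)))
print('dish',mid(box(.4315,-.325,.03,.018,.1)))
for y in (.001,-.061): 
    q=box(.587,y,.026,.0,.014); print('well',mid(q), cv2.minEnclosingCircle((q[:,:2]*1e3).astype(np.float32)))
def rect(q): return cv2.minAreaRect((q[:,:2]*1e3).astype(np.float32))
print('timer top',rect(box(.5785,-.343,.06,.0125,.03)))
print('cradle rim',rect(box(.5745,.181,.1,.016,.03)),'floor',rect(box(.5745,.181,.055,.006,.0105)))
print('stand top',rect(box(.5868,-.03,.1,.015,.03)))
print('block',rect(box(.4366,.0505,.07,.024,.04)))
E
python3 m2.py
```

```text
bottle noz (array([ 0.44  , -0.0738]), array([ 0.4399, -0.0741]), 63) shoulder (array([ 0.4396, -0.0741]), array([ 0.4393, -0.0743]), 67)
vial (array([ 0.5795, -0.2232]), array([ 0.5791, -0.2238]), 49) (array([ 0.5783, -0.2253]), array([ 0.5779, -0.2227]), 70)
dish (array([ 0.4319, -0.3248]), array([ 0.4308, -0.327 ]), 89)
well (array([0.5901, 0.0022]), array([0.5902, 0.0023]), 343) ((590.3275146484375, 2.1084556579589844), 23.712324142456055)
well (array([ 0.5876, -0.0601]), array([ 0.5876, -0.0603]), 350) ((586.4326782226562, -60.14763641357422), 23.88832664489746)
timer top ((578.95166015625, -343.211181640625), (61.40617752075195, 64.69309997558594), 22.313325881958008)
cradle rim ((574.4161376953125, 180.68728637695312), (122.4833755493164, 93.98584747314453), 80.48555755615234) floor ((574.943115234375, 182.94769287109375), (97.15536499023438, 93.74726867675781), 80.2155990600586)
stand top ((587.6290893554688, -29.310653686523438), (133.89060974121094, 72.56226348876953), 87.24252319335938)
block ((436.62957763671875, 50.685546875), (61.84804153442383, 84.25834655761719), 6.121022701263428)
```

Request:
{"fn": "play_rows", "kwargs": {"steps": [{"az":-7.5,"claw":87},{"az":-7.5},{"az":-7.5},{"az":-7.5},{"az":-7.5},{"az":-7.5},{"az":-7.5},{"az":-7.5},{"az":-7.5},{"az":-7.5},{"az":-6}]}}

```text
invalid input at $.steps[0]: expected keys ax, ay, az, dx, dy, dz, claw
```

Request:
{"fn": "play_rows", "kwargs": {"steps": [{"ax":0,"ay":0,"az":0,"dx":-27.1,"dy":34.9,"dz":4.5,"claw":87},{"ax":0,"ay":0,"az":0,"dx":-27.1,"dy":34.9,"dz":4.5,"claw":87},{"ax":0,"ay":0,"az":0,"dx":-27.1,"dy":34.9,"dz":4.5,"claw":87},{"ax":0,"ay":0,"az":0,"dx":-27.1,"dy":34.9,"dz":4.5,"claw":87},{"ax":0,"ay":0,"az":0,"dx":-27.1,"dy":34.9,"dz":4.5,"claw":87},{"ax":0,"ay":0,"az":0,"dx":-27.1,"dy":34.9,"dz":4.5,"claw":87},{"ax":0,"ay":0,"az":0,"dx":-27.1,"dy":34.9,"dz":4.5,"claw":87},{"ax":0,"ay":0,"az":0,"dx":-27.1,"dy":34.9,"dz":4.5,"claw":87},{"ax":0,"ay":0,"az":0,"dx":-27.1,"dy":34.9,"dz":4.5,"claw":87},{"ax":0,"ay":0,"az":0,"dx":-27.1,"dy":34.9,"dz":4.5,"claw":87},{"ax":0,"ay":0,"az":0,"dx":-27.1,"dy":34.9,"dz":4.5,"claw":87},{"ax":0,"ay":0,"az":0,"dx":-27.1,"dy":34.9,"dz":4.5,"claw":87},{"ax":0,"ay":0,"az":0,"dx":-27.1,"dy":34.9,"dz":4.5,"claw":87},{"ax":0,"ay":0,"az":0,"dx":-27.1,"dy":34.9,"dz":4.5,"claw":87},{"ax":0,"ay":0,"az":0,"dx":-27.1,"dy":34.9,"dz":4.5,"claw":87},{"ax":0,"ay":0,"az":0,"dx":-27.1,"dy":34.9,"dz":4.5,"claw":87}]}}

```text
time_s: 1.7
tcp_pos: [0.436, 0.0511, 0.1643]
ee_rot: [[-0.965, -0.262, -0.0], [-0.262, 0.965, -0.0], [0.0, 0.0, -1.0]]
wrist_force: [0.3, -1.4, -0.1]
gripper_width: 1.004
gripper_force: 0.0
```

Request:
{"fn": "play_rows", "kwargs": {"steps": [{"ax":0,"ay":0,"az":-8.1,"dx":0,"dy":0,"dz":0,"claw":87},{"ax":0,"ay":0,"az":-8.1,"dx":0,"dy":0,"dz":0,"claw":87},{"ax":0,"ay":0,"az":-8.1,"dx":0,"dy":0,"dz":0,"claw":87},{"ax":0,"ay":0,"az":-8.1,"dx":0,"dy":0,"dz":0,"claw":87},{"ax":0,"ay":0,"az":-8.1,"dx":0,"dy":0,"dz":0,"claw":87},{"ax":0,"ay":0,"az":-8.1,"dx":0,"dy":0,"dz":0,"claw":87},{"ax":0,"ay":0,"az":-8.1,"dx":0,"dy":0,"dz":0,"claw":87},{"ax":0,"ay":0,"az":-8.1,"dx":0,"dy":0,"dz":0,"claw":87},{"ax":0,"ay":0,"az":-8.1,"dx":0,"dy":0,"dz":0,"claw":87},{"ax":0,"ay":0,"az":-8.1,"dx":0,"dy":0,"dz":0,"claw":87},{"ax":0,"ay":0,"az":0,"dx":0,"dy":0,"dz":0,"claw":87}]}}

```text
time_s: 2.8
tcp_pos: [0.4357, 0.0491, 0.1643]
ee_rot: [[0.107, -0.994, -0.001], [-0.994, -0.107, -0.0], [0.0, 0.001, -1.0]]
wrist_force: [-0.2, 0.4, -0.0]
gripper_width: 0.998
gripper_force: 0.0
```

```bash
cat >> h.py <<'E'
def go(x,y,z,psi):
    """needed turn (tool frame, deg) and shifts in mm in the tool frame before and after the turn"""
    s=sense(); R=s['ee_rot']; D=np.array([x,y,z])-s['tcp_pos']
    a=np.radians(psi); T=np.array([[np.cos(a),np.sin(a),0],[np.sin(a),-np.cos(a),0],[0,0,-1]])
    rv=np.degrees(cv2.Rodrigues(R.T@T)[0].ravel())
    print('t %.2f'%s['time_s'],'pos',s['tcp_pos'].round(4),'psi %.2f'%np.degrees(np.arctan2(R[1,0],R[0,0])),'claw %.1f'%(s['gripper_width']*87),'F',np.round(s['wrist_force'],1),'gf',np.round(s['gripper_force'],1),'q6 %.0f'%s['joints'][5])
    print('turn',rv.round(2),'shift now',(R.T@D*1e3).round(1),'shift after turn',(T.T@D*1e3).round(1))
E
python3 - <<'E'
from h import *
go(.4366,.0507,.022,-83.9)
c=snap('wrist','w1'); print(c['xyz'],c['rotation'].round(2).tolist())
P=cloud(c); m=(P[...,2]>.02)&(P[...,2]<.035); print(cv2.minAreaRect((P[m][:,:2]*1e3).astype(np.float32)))
E
```

```text
t 2.80 pos [0.4357 0.0491 0.1643] psi -83.85 claw 86.8 F [-0.2  0.4 -0. ] gf 0.0 q6 -22
turn [ 0.03 -0.01  0.05] shift now [ -1.5  -1.2 142.3] shift after turn [ -1.5  -1.1 142.3]
[ 0.44326482 -0.02677386  0.31306375] [[-0.99, -0.1, -0.03], [-0.11, 0.96, 0.27], [-0.0, 0.27, -0.96]]
((513.927734375, 55.87431335449219), (218.23666381835938, 333.0521545410156), 6.233105182647705)
```

View pics/w1.png

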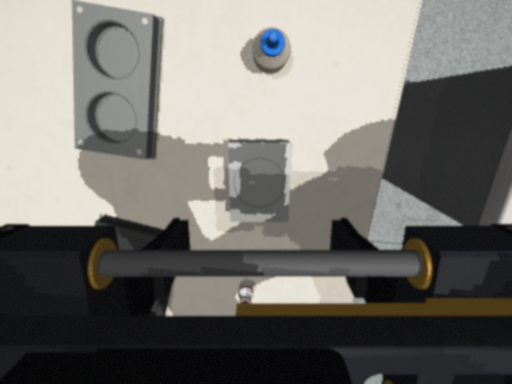

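The wrist view shows the block at (260,180), between the fingers, with the bottle at (272,50) and the stand at the upper left. I'll check the block centre from this view.

```bash
python3 - <<'E'
from h import *
c=load('w1'); P=cloud(c); 
m=(P[...,2]>.024)&(P[...,2]<.034)&(np.hypot(P[...,0]-.437,P[...,1]-.05)<.07); print(cv2.minAreaRect((P[m][:,:2]*1e3).astype(np.float32)),P[m][:,2].max())
m=(P[...,2]>.05)&(P[...,2]<.09)&(np.hypot(P[...,0]-.44,P[...,1]+.074)<.03); print(P[m].mean(0))
for y in (.002,-.06):
    m=(P[...,2]>.0)&(P[...,2]<.012)&(np.hypot(P[...,0]-.589,P[...,1]-y)<.03);print(cv2.minEnclosingCircle((P[m][:,:2]*1e3).astype(np.float32)))
E
```

```text
((436.2127685546875, 48.03483963012695), (62.02311706542969, 84.56456756591797), 6.232565879821777) 0.03083567257381603
[ 0.43917635 -0.07510872  0.06546361]
((590.2711791992188, -0.9984804391860962), 23.87450408935547)
((586.76123046875, -63.59263610839844), 23.906414031982422)
```

Request:
{"fn": "play_rows", "kwargs": {"steps": [{"ax":0,"ay":0,"az":0,"dx":0,"dy":-0.8,"dz":40,"claw":87},{"ax":0,"ay":0,"az":0,"dx":0,"dy":0,"dz":40,"claw":87},{"ax":0,"ay":0,"az":0,"dx":0,"dy":0,"dz":35,"claw":87},{"ax":0,"ay":0,"az":0,"dx":0,"dy":0,"dz":18,"claw":87},{"ax":0,"ay":0,"az":0,"dx":0,"dy":0,"dz":8.5,"claw":87},{"ax":0,"ay":0,"az":0,"dx":0,"dy":0,"dz":0,"claw":50},{"ax":0,"ay":0,"az":0,"dx":0,"dy":0,"dz":0,"claw":50},{"ax":0,"ay":0,"az":0,"dx":0,"dy":0,"dz":0,"claw":50},{"ax":0,"ay":0,"az":0,"dx":0,"dy":0,"dz":0,"claw":50},{"ax":0,"ay":0,"az":0,"dx":0,"dy":0,"dz":0,"claw":50},{"ax":0,"ay":0,"az":0,"dx":0,"dy":0,"dz":0,"claw":50}]}}

```text
time_s: 3.95
tcp_pos: [0.4365, 0.0493, 0.0239]
ee_rot: [[0.107, -0.994, 0.0], [-0.994, -0.107, 0.0], [-0.0, -0.0, -1.0]]
wrist_force: [-3.1, 0.9, 7.1]
gripper_width: 0.713
gripper_force: 30.7
```

```bash
python3 - <<'E'
from h import *
go(.5745,.1795,.11,-99.5)
E
```

```text
t 3.95 pos [0.4365 0.0493 0.0239] psi -83.84 claw 62.0 F [-3.1  0.9  7.1] gf 30.7 q6 -22
turn [-1.000e-02  1.000e-02  1.566e+01] shift now [-114.7 -151.2  -86.1] shift after turn [-151.2 -114.6  -86.1]
```

Request:
{"fn": "play_rows", "kwargs": {"steps": [{"ax":0,"ay":0,"az":0,"dx":0,"dy":0,"dz":-15,"claw":50},{"ax":0,"ay":0,"az":0,"dx":0,"dy":0,"dz":-30,"claw":50},{"ax":0,"ay":0,"az":0,"dx":0,"dy":0,"dz":-30,"claw":50},{"ax":0,"ay":0,"az":5.22,"dx":0,"dy":0,"dz":-11,"claw":50},{"ax":0,"ay":0,"az":5.22,"dx":0,"dy":0,"dz":0,"claw":50},{"ax":0,"ay":0,"az":5.22,"dx":0,"dy":0,"dz":0,"claw":50},{"ax":0,"ay":0,"az":0,"dx":-15,"dy":-11.5,"dz":0,"claw":50},{"ax":0,"ay":0,"az":0,"dx":-30,"dy":-22.5,"dz":0,"claw":50},{"ax":0,"ay":0,"az":0,"dx":-30,"dy":-22.5,"dz":0,"claw":50},{"ax":0,"ay":0,"az":0,"dx":-30,"dy":-22.5,"dz":0,"claw":50},{"ax":0,"ay":0,"az":0,"dx":-28,"dy":-22,"dz":0,"claw":50},{"ax":0,"ay":0,"az":0,"dx":-18,"dy":-13.5,"dz":0,"claw":50},{"ax":0,"ay":0,"az":0,"dx":0,"dy":0,"dz":0,"claw":50},{"ax":0,"ay":0,"az":0,"dx":0,"dy":0,"dz":0,"claw":50}]}}

```text
time_s: 5.35
tcp_pos: [0.5735, 0.1792, 0.1077]
ee_rot: [[-0.165, -0.986, -0.003], [-0.986, 0.165, -0.001], [0.001, 0.003, -1.0]]
wrist_force: [0.4, -0.7, -4.3]
gripper_width: 0.712
gripper_force: 30.7
```

```bash
python3 - <<'E'
from h import *
go(.5745,.1795,.032,-99.5)
c=snap('top','t2'); P=cloud(c); w=snap('wrist','w2')
cv2.imwrite('pics/w2b.png',np.hstack([w['frame'][:, :400],cv2.resize(c['frame'][100:228,70:203],(399,384))]))
E
```

```text
t 5.35 pos [0.5735 0.1792 0.1077] psi -99.51 claw 61.9 F [ 0.4 -0.7 -4.3] gf 30.7 q6 -42
turn [ 0.15 -0.08 -0.01] shift now [-0.6 -1.1 75.7] shift after turn [-0.5 -0.9 75.7]
```

View pics/w2b.png

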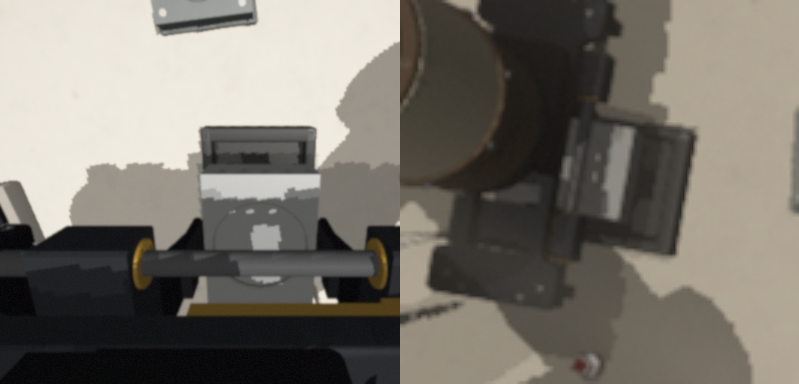

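The block hangs square over the cradle pocket in both views. I'll lower it, slowing at the end.

Request:
{"fn": "play_rows", "kwargs": {"steps": [{"ax":0,"ay":0,"az":0,"dx":-0.5,"dy":-1,"dz":20,"claw":50},{"ax":0,"ay":0,"az":0,"dx":0,"dy":0,"dz":25,"claw":50},{"ax":0,"ay":0,"az":0,"dx":0,"dy":0,"dz":15,"claw":50},{"ax":0,"ay":0,"az":0,"dx":0,"dy":0,"dz":6,"claw":50},{"ax":0,"ay":0,"az":0,"dx":0,"dy":0,"dz":3,"claw":50},{"ax":0,"ay":0,"az":0,"dx":0,"dy":0,"dz":2,"claw":50},{"ax":0,"ay":0,"az":0,"dx":0,"dy":0,"dz":2,"claw":50},{"ax":0,"ay":0,"az":0,"dx":0,"dy":0,"dz":0,"claw":50}]}}

```text
time_s: 6.25
tcp_pos: [0.5758, 0.1798, 0.0365]
ee_rot: [[-0.165, -0.986, 0.001], [-0.986, 0.165, 0.0], [-0.001, -0.001, -1.0]]
wrist_force: [-0.6, -0.1, -3.3]
gripper_width: 0.712
gripper_force: 30.7
```

```bash
python3 - <<'E'
from h import *
go(.5745,.1795,.032,-99.5)
E
```

```text
t 6.25 pos [0.5758 0.1798 0.0365] psi -99.49 claw 62.0 F [-0.6 -0.1 -3.3] gf 30.7 q6 -42
turn [-0.04  0.03  0.01] shift now [0.5 1.2 4.5] shift after turn [0.5 1.2 4.5]
```

Request:
{"fn": "play_rows", "kwargs": {"steps": [{"ax":0,"ay":0,"az":0,"dx":0,"dy":0.8,"dz":1.5,"claw":50},{"ax":0,"ay":0,"az":0,"dx":0,"dy":0,"dz":1.5,"claw":50},{"ax":0,"ay":0,"az":0,"dx":0,"dy":0,"dz":1,"claw":50},{"ax":0,"ay":0,"az":0,"dx":0,"dy":0,"dz":0.5,"claw":50},{"ax":0,"ay":0,"az":0,"dx":0,"dy":0,"dz":0,"claw":50}]}}

```text
time_s: 6.75
tcp_pos: [0.5748, 0.1799, 0.0319]
ee_rot: [[-0.165, -0.986, 0.0], [-0.986, 0.165, -0.0], [0.0, -0.0, -1.0]]
wrist_force: [-1.6, -0.2, -0.2]
gripper_width: 0.711
gripper_force: 30.7
```

Request:
{"fn": "play_rows", "kwargs": {"steps": [{"ax":0,"ay":0,"az":0,"dx":0,"dy":0,"dz":0,"claw":75},{"ax":0,"ay":0,"az":0,"dx":0,"dy":0,"dz":0,"claw":75},{"ax":0,"ay":0,"az":0,"dx":0,"dy":0,"dz":0,"claw":75},{"ax":0,"ay":0,"az":0,"dx":0,"dy":0,"dz":-10,"claw":75},{"ax":0,"ay":0,"az":0,"dx":0,"dy":0,"dz":-30,"claw":75},{"ax":0,"ay":0,"az":-4.75,"dx":0,"dy":0,"dz":-30,"claw":75},{"ax":0,"ay":0,"az":-4.75,"dx":0,"dy":0,"dz":-30,"claw":75},{"ax":0,"ay":0,"az":0,"dx":0,"dy":0,"dz":-20,"claw":75}]}}

```text
time_s: 7.55
tcp_pos: [0.5759, 0.1803, 0.1551]
ee_rot: [[0.002, -1.0, 0.004], [-1.0, -0.002, 0.002], [-0.002, -0.004, -1.0]]
wrist_force: [-0.5, 0.5, -0.3]
gripper_width: 0.859
gripper_force: 0.0
```

```bash
python3 - <<'E'
from h import *
go(.4315,-.3255,.15,-90)
E
```

```text
t 7.55 pos [0.5759 0.1803 0.1551] psi -89.88 claw 74.7 F [-0.5  0.5 -0.3] gf 0.0 q6 -33
turn [-0.25  0.11  0.12] shift now [505.5 145.5   3.6] shift after turn [505.8 144.4   5.1]
```

Request:
{"fn": "play_rows", "kwargs": {"steps": [{"ax":0,"ay":0,"az":0,"dx":25,"dy":7,"dz":0,"claw":75},{"ax":0,"ay":0,"az":0,"dx":42,"dy":12,"dz":0,"claw":75},{"ax":0,"ay":0,"az":0,"dx":42,"dy":12,"dz":0,"claw":75},{"ax":0,"ay":0,"az":0,"dx":42,"dy":12,"dz":0,"claw":75},{"ax":0,"ay":0,"az":0,"dx":42,"dy":12,"dz":0,"claw":75},{"ax":0,"ay":0,"az":0,"dx":42,"dy":12,"dz":0,"claw":75},{"ax":0,"ay":0,"az":0,"dx":42,"dy":12,"dz":0,"claw":75},{"ax":0,"ay":0,"az":0,"dx":42,"dy":12,"dz":0,"claw":75},{"ax":0,"ay":0,"az":0,"dx":42,"dy":12,"dz":0,"claw":75},{"ax":0,"ay":0,"az":0,"dx":42,"dy":12,"dz":0,"claw":75},{"ax":0,"ay":0,"az":0,"dx":42,"dy":12,"dz":0,"claw":75},{"ax":0,"ay":0,"az":0,"dx":42,"dy":12,"dz":0,"claw":75},{"ax":0,"ay":0,"az":0,"dx":40,"dy":11,"dz":0,"claw":75},{"ax":0,"ay":0,"az":0,"dx":20,"dy":6,"dz":0,"claw":75},{"ax":0,"ay":0,"az":0,"dx":0,"dy":0,"dz":0,"claw":75}]}}

```text
time_s: 9.05
tcp_pos: [0.4182, -0.3697, 0.1522]
ee_rot: [[-0.004, -1.0, 0.001], [-1.0, 0.004, -0.001], [0.001, -0.001, -1.0]]
wrist_force: [0.3, 1.3, 0.0]
gripper_width: 0.861
gripper_force: 0.0
```

```bash
python3 - <<'E'
from h import *
go(.4315,-.3255,.15,-90)
w=snap('wrist','w3'); P=cloud(w)
m=(P[...,2]>.018)&(P[...,2]<.03)&(np.hypot(P[...,0]-.4315,P[...,1]+.327)<.035); q=P[m]; print(len(q),cv2.minEnclosingCircle((q[:,:2]*1e3).astype(np.float32)),q[:,2].max())
c=snap('top','t3'); P=cloud(c)
m=(P[...,2]>.031)&(P[...,2]<.042)&(np.hypot(P[...,0]-.5745,P[...,1]-.18)<.07); print('block',cv2.minAreaRect((P[m][:,:2]*1e3).astype(np.float32)),P[m][:,2].max())
cv2.imwrite('pics/w3b.png',np.hstack([w['frame'],cv2.resize(c['frame'][100:228,90:180],(270,384))]))
E
```

```text
t 9.05 pos [ 0.4182 -0.3697  0.1522] psi -90.22 claw 74.9 F [0.3 1.3 0. ] gf 0.0 q6 25
turn [-0.06 -0.06 -0.22] shift now [-44.2 -13.1   2.2] shift after turn [-44.2 -13.3   2.2]
443 ((430.4149475097656, -328.6707458496094), 18.826452255249023) 0.027037055970118462
block ((574.8549194335938, 180.90313720703125), (84.73564147949219, 62.10801315307617), 80.58116912841797) 0.04043793704833365
```

View pics/w3b.png

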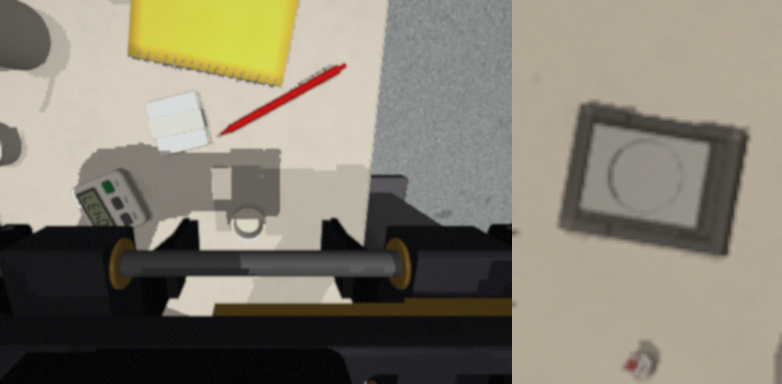

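The left half shows the dish at (247,222), between the fingers. The right half shows the block seated squarely in the cradle. I'll go down to the dish.

Request:
{"fn": "play_rows", "kwargs": {"steps": [{"ax":0,"ay":0,"az":0,"dx":-20,"dy":-6,"dz":0,"claw":70},{"ax":0,"ay":0,"az":0,"dx":-22.7,"dy":-6.8,"dz":0,"claw":70},{"ax":0,"ay":0,"az":0,"dx":0,"dy":0,"dz":35,"claw":70},{"ax":0,"ay":0,"az":0,"dx":0,"dy":0,"dz":40,"claw":70},{"ax":0,"ay":0,"az":0,"dx":0,"dy":0,"dz":32,"claw":70},{"ax":0,"ay":0,"az":0,"dx":0,"dy":0,"dz":15,"claw":70},{"ax":0,"ay":0,"az":0,"dx":0,"dy":0,"dz":8.5,"claw":70},{"ax":0,"ay":0,"az":0,"dx":0,"dy":0,"dz":0,"claw":70},{"ax":0,"ay":0,"az":0,"dx":0,"dy":0,"dz":0,"claw":30},{"ax":0,"ay":0,"az":0,"dx":0,"dy":0,"dz":0,"claw":30},{"ax":0,"ay":0,"az":0,"dx":0,"dy":0,"dz":0,"claw":30},{"ax":0,"ay":0,"az":0,"dx":0,"dy":0,"dz":0,"claw":30},{"ax":0,"ay":0,"az":0,"dx":0,"dy":0,"dz":0,"claw":30},{"ax":0,"ay":0,"az":0,"dx":0,"dy":0,"dz":0,"claw":30}]}}

```text
time_s: 10.55
tcp_pos: [0.4318, -0.3247, 0.0215]
ee_rot: [[0.0, -1.0, 0.0], [-1.0, -0.0, -0.0], [0.0, -0.0, -1.0]]
wrist_force: [-0.6, 0.4, 3.0]
gripper_width: 0.413
gripper_force: 30.0
```

```bash
python3 - <<'E'
from h import *
go(.5749,.1797,.13,-90)
E
```

```text
t 10.55 pos [ 0.4318 -0.3247  0.0215] psi -89.99 claw 35.9 F [-0.6  0.4  3. ] gf 30.0 q6 20
turn [-0.01 -0.01  0.01] shift now [-504.3 -143.3 -108.6] shift after turn [-504.4 -143.1 -108.5]
```

Request:
{"fn": "play_rows", "kwargs": {"steps": [{"ax":0,"ay":0,"az":0,"dx":0,"dy":0,"dz":-8,"claw":30},{"ax":0,"ay":0,"az":0,"dx":0,"dy":0,"dz":-20,"claw":30},{"ax":0,"ay":0,"az":0,"dx":0,"dy":0,"dz":-30,"claw":30},{"ax":0,"ay":0,"az":0,"dx":0,"dy":0,"dz":-30,"claw":30},{"ax":0,"ay":0,"az":0,"dx":-10,"dy":-3,"dz":-20,"claw":30},{"ax":0,"ay":0,"az":0,"dx":-30,"dy":-8,"dz":0,"claw":30},{"ax":0,"ay":0,"az":0,"dx":-40,"dy":-11.5,"dz":0,"claw":30},{"ax":0,"ay":0,"az":0,"dx":-40,"dy":-11.5,"dz":0,"claw":30},{"ax":0,"ay":0,"az":0,"dx":-40,"dy":-11.5,"dz":0,"claw":30},{"ax":0,"ay":0,"az":0,"dx":-40,"dy":-11.5,"dz":0,"claw":30},{"ax":0,"ay":0,"az":0,"dx":-40,"dy":-11.5,"dz":0,"claw":30},{"ax":0,"ay":0,"az":0,"dx":-40,"dy":-11.5,"dz":0,"claw":30},{"ax":0,"ay":0,"az":0,"dx":-40,"dy":-11.5,"dz":0,"claw":30},{"ax":0,"ay":0,"az":0,"dx":-40,"dy":-11.5,"dz":0,"claw":30},{"ax":0,"ay":0,"az":0,"dx":-40,"dy":-11.5,"dz":0,"claw":30},{"ax":0,"ay":0,"az":0,"dx":-40,"dy":-11.5,"dz":0,"claw":30},{"ax":0,"ay":0,"az":0,"dx":-35,"dy":-10,"dz":0,"claw":30},{"ax":0,"ay":0,"az":0,"dx":-20,"dy":-5,"dz":0,"claw":30},{"ax":0,"ay":0,"az":0,"dx":-9,"dy":-2,"dz":0,"claw":30},{"ax":0,"ay":0,"az":0,"dx":0,"dy":0,"dz":0,"claw":30}]}}

```text
time_s: 12.55
tcp_pos: [0.5744, 0.1798, 0.1289]
ee_rot: [[0.001, -1.0, -0.001], [-1.0, -0.001, -0.0], [0.0, 0.001, -1.0]]
wrist_force: [0.2, 0.0, -0.5]
gripper_width: 0.419
gripper_force: 30.0
```

```bash
python3 - <<'E'
from h import *
go(.5749,.181,.0535,-90)
w=snap('wrist','w4')
E
```

```text
t 12.55 pos [0.5744 0.1798 0.1289] psi -89.95 claw 36.5 F [ 0.2  0.  -0.5] gf 30.0 q6 -33
turn [ 0.04 -0.01  0.05] shift now [-1.2 -0.6 75.4] shift after turn [-1.2 -0.5 75.4]
```

View pics/w4.png

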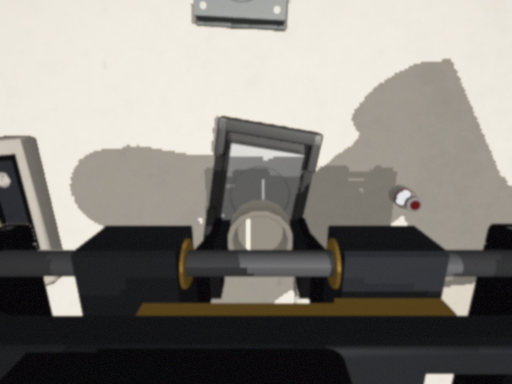

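The wrist view shows the dish level at (260,240) over the seat at (258,190). I'll lower it in small steps.

Request:
{"fn": "play_rows", "kwargs": {"steps": [{"ax":0,"ay":0,"az":0,"dx":-1.2,"dy":-0.5,"dz":25,"claw":30},{"ax":0,"ay":0,"az":0,"dx":0,"dy":0,"dz":25,"claw":30},{"ax":0,"ay":0,"az":0,"dx":0,"dy":0,"dz":11,"claw":30},{"ax":0,"ay":0,"az":0,"dx":0,"dy":0,"dz":4,"claw":30},{"ax":0,"ay":0,"az":0,"dx":0,"dy":0,"dz":2,"claw":30},{"ax":0,"ay":0,"az":0,"dx":0,"dy":0,"dz":2,"claw":30},{"ax":0,"ay":0,"az":0,"dx":0,"dy":0,"dz":1,"claw":30},{"ax":0,"ay":0,"az":0,"dx":0,"dy":0,"dz":1,"claw":30},{"ax":0,"ay":0,"az":0,"dx":0,"dy":0,"dz":0,"claw":30},{"ax":0,"ay":0,"az":0,"dx":0,"dy":0,"dz":0,"claw":30}]}}

```text
time_s: 13.6
tcp_pos: [0.5752, 0.1809, 0.0583]
ee_rot: [[0.0, -1.0, 0.0], [-1.0, -0.0, 0.0], [-0.0, -0.0, -1.0]]
wrist_force: [0.2, -0.2, -0.1]
gripper_width: 0.411
gripper_force: 30.0
```

Request:
{"fn": "play_rows", "kwargs": {"steps": [{"ax":0,"ay":0,"az":0,"dx":0,"dy":0,"dz":1,"claw":30},{"ax":0,"ay":0,"az":0,"dx":0,"dy":0,"dz":1,"claw":30},{"ax":0,"ay":0,"az":0,"dx":0,"dy":0,"dz":1,"claw":30},{"ax":0,"ay":0,"az":0,"dx":0,"dy":0,"dz":0.7,"claw":30},{"ax":0,"ay":0,"az":0,"dx":0,"dy":0,"dz":0,"claw":30},{"ax":0,"ay":0,"az":0,"dx":0,"dy":0,"dz":0,"claw":30}]}}

```text
time_s: 14.2
tcp_pos: [0.5751, 0.1807, 0.0543]
ee_rot: [[0.0, -1.0, -0.0], [-1.0, -0.0, -0.0], [0.0, 0.0, -1.0]]
wrist_force: [1.1, -0.3, -0.9]
gripper_width: 0.413
gripper_force: 30.0
```

Request:
{"fn": "play_rows", "kwargs": {"steps": [{"ax":0,"ay":0,"az":0,"dx":0,"dy":0,"dz":0.5,"claw":30},{"ax":0,"ay":0,"az":0,"dx":0,"dy":0,"dz":0.5,"claw":30},{"ax":0,"ay":0,"az":0,"dx":0,"dy":0,"dz":0,"claw":30}]}}

```text
time_s: 14.5
tcp_pos: [0.5752, 0.1808, 0.0535]
ee_rot: [[0.0, -1.0, 0.0], [-1.0, -0.0, -0.0], [0.0, -0.0, -1.0]]
wrist_force: [-0.5, -0.8, 0.6]
gripper_width: 0.412
gripper_force: 30.0
```

Request:
{"fn": "play_rows", "kwargs": {"steps": [{"ax":0,"ay":0,"az":0,"dx":0,"dy":0,"dz":0.3,"claw":30},{"ax":0,"ay":0,"az":0,"dx":0,"dy":0,"dz":0,"claw":46},{"ax":0,"ay":0,"az":0,"dx":0,"dy":0,"dz":0,"claw":60},{"ax":0,"ay":0,"az":0,"dx":0,"dy":0,"dz":0,"claw":60},{"ax":0,"ay":0,"az":0,"dx":0,"dy":0,"dz":0,"claw":60},{"ax":0,"ay":0,"az":0,"dx":0,"dy":0,"dz":-10,"claw":60},{"ax":0,"ay":0,"az":0,"dx":0,"dy":0,"dz":-30,"claw":60},{"ax":0,"ay":0,"az":0,"dx":0,"dy":0,"dz":-40,"claw":60},{"ax":0,"ay":0,"az":0,"dx":20,"dy":10,"dz":-15,"claw":60},{"ax":0,"ay":0,"az":0,"dx":40,"dy":21,"dz":0,"claw":60},{"ax":0,"ay":0,"az":0,"dx":40,"dy":21,"dz":0,"claw":60},{"ax":0,"ay":0,"az":0,"dx":40,"dy":21,"dz":0,"claw":60},{"ax":0,"ay":0,"az":0,"dx":40,"dy":21,"dz":0,"claw":60},{"ax":0,"ay":0,"az":0,"dx":40,"dy":21,"dz":0,"claw":60},{"ax":0,"ay":0,"az":0,"dx":26,"dy":14,"dz":0,"claw":60},{"ax":0,"ay":0,"az":0,"dx":10,"dy":6.5,"dz":0,"claw":60},{"ax":0,"ay":0,"az":0,"dx":0,"dy":0,"dz":0,"claw":60},{"ax":0,"ay":0,"az":0,"dx":0,"dy":0,"dz":0,"claw":60}]}}

```text
time_s: 16.3
tcp_pos: [0.4407, -0.0748, 0.1486]
ee_rot: [[0.0, -1.0, 0.002], [-1.0, -0.0, 0.0], [-0.0, -0.002, -1.0]]
wrist_force: [-0.3, 0.3, -0.1]
gripper_width: 0.687
gripper_force: 0.0
```

```bash
python3 - <<'E'
from h import *
go(.4395,-.0752,.039,-90)
w=snap('top','t4'); P=cloud(w)
m=(P[...,2]>.048)&(P[...,2]<.065)&(np.hypot(P[...,0]-.575,P[...,1]-.18)<.03); q=P[m]; print('dish',len(q),cv2.minEnclosingCircle((q[:,:2]*1e3).astype(np.float32)),np.percentile(q[:,2],95))
m=(P[...,2]>.031)&(P[...,2]<.042)&(np.hypot(P[...,0]-.5745,P[...,1]-.18)<.07); print('block',cv2.minAreaRect((P[m][:,:2]*1e3).astype(np.float32)))
E
```

```text
t 16.30 pos [ 0.4407 -0.0748  0.1486] psi -89.97 claw 59.8 F [-0.3  0.3 -0.1] gf 0.0 q6 -11
turn [-0.1   0.01  0.03] shift now [  0.4   1.4 109.6] shift after turn [  0.4   1.2 109.6]
dish 110 ((575.0300903320312, 180.08761596679688), 18.7486515045166) 0.056927159989244754
block ((574.9287719726562, 181.57894897460938), (85.50181579589844, 62.218021392822266), 80.83758544921875)
```

The dish sits centred in the seat: 1 mm off, with its top at 57 mm. Now the bottle.

Request:
{"fn": "play_rows", "kwargs": {"steps": [{"ax":0,"ay":0,"az":0,"dx":0.4,"dy":1.3,"dz":30,"claw":60},{"ax":0,"ay":0,"az":0,"dx":0,"dy":0,"dz":35,"claw":60},{"ax":0,"ay":0,"az":0,"dx":0,"dy":0,"dz":30,"claw":60},{"ax":0,"ay":0,"az":0,"dx":0,"dy":0,"dz":14,"claw":60},{"ax":0,"ay":0,"az":0,"dx":0,"dy":0,"dz":0,"claw":60},{"ax":0,"ay":0,"az":0,"dx":0,"dy":0,"dz":0,"claw":25},{"ax":0,"ay":0,"az":0,"dx":0,"dy":0,"dz":0,"claw":25},{"ax":0,"ay":0,"az":0,"dx":0,"dy":0,"dz":0,"claw":25},{"ax":0,"ay":0,"az":0,"dx":0,"dy":0,"dz":0,"claw":25},{"ax":0,"ay":0,"az":0,"dx":0,"dy":0,"dz":0,"claw":25},{"ax":0,"ay":0,"az":0,"dx":0,"dy":0,"dz":0,"claw":25}]}}

```text
time_s: 17.45
tcp_pos: [0.4388, -0.0757, 0.0397]
ee_rot: [[0.0, -1.0, 0.001], [-1.0, -0.0, 0.0], [-0.0, -0.001, -1.0]]
wrist_force: [-1.1, 0.7, 4.9]
gripper_width: 0.366
gripper_force: 30.0
```

```bash
python3 - <<'E'
from h import *
go(.5902,.0008,.08,-90)
E
```

```text
t 17.45 pos [ 0.4388 -0.0757  0.0397] psi -89.98 claw 31.8 F [-1.1  0.7  4.9] gf 30.0 q6 -11
turn [-0.07  0.01  0.02] shift now [ -76.4 -151.5  -40.1] shift after turn [ -76.5 -151.4  -40.3]
```

Request:
{"fn": "play_rows", "kwargs": {"steps": [{"ax":0,"ay":0,"az":0,"dx":0,"dy":0,"dz":-8,"claw":25},{"ax":0,"ay":0,"az":0,"dx":0,"dy":0,"dz":-20,"claw":25},{"ax":0,"ay":0,"az":0,"dx":0,"dy":0,"dz":-20,"claw":25},{"ax":0,"ay":0,"az":0,"dx":-6.4,"dy":-11.5,"dz":-7,"claw":25},{"ax":0,"ay":0,"az":0,"dx":-14,"dy":-28,"dz":0,"claw":25},{"ax":0,"ay":0,"az":0,"dx":-15,"dy":-30,"dz":0,"claw":25},{"ax":0,"ay":0,"az":0,"dx":-15,"dy":-30,"dz":0,"claw":25},{"ax":0,"ay":0,"az":0,"dx":-15,"dy":-30,"dz":0,"claw":25},{"ax":0,"ay":0,"az":0,"dx":-7,"dy":-15,"dz":0,"claw":25},{"ax":0,"ay":0,"az":0,"dx":-4,"dy":-7,"dz":0,"claw":25},{"ax":0,"ay":0,"az":0,"dx":0,"dy":0,"dz":0,"claw":25},{"ax":0,"ay":0,"az":0,"dx":0,"dy":0,"dz":0,"claw":25}]}}

```text
time_s: 18.65
tcp_pos: [0.5887, 0.0003, 0.0939]
ee_rot: [[-0.0, -1.0, -0.002], [-1.0, 0.0, -0.0], [0.0, 0.002, -1.0]]
wrist_force: [-0.7, -0.8, -0.3]
gripper_width: 0.362
gripper_force: 30.0
```

```bash
python3 - <<'E'
from h import *
go(.5902,.0008,.0457,-90)
w=snap('side','s5')
cv2.imwrite('pics/s5b.png',cv2.resize(w['frame'][100:320,100:380],(764,600)))
E
```

```text
t 18.65 pos [5.887e-01 3.000e-04 9.390e-02] psi -90.02 claw 31.5 F [-0.7 -0.8 -0.3] gf 30.0 q6 -16
turn [ 0.09 -0.   -0.02] shift now [-0.5 -1.6 48.2] shift after turn [-0.5 -1.5 48.2]
```

View pics/s5b.png

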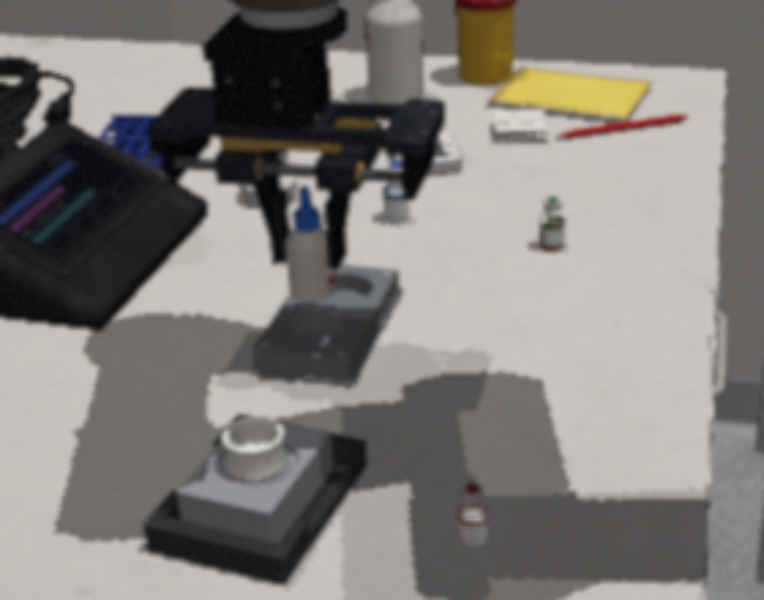

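The bottle is held upright at (310,255) over the stand, and the dish and block stand well. I'll lower it into the left well.

Request:
{"fn": "play_rows", "kwargs": {"steps": [{"ax":0,"ay":0,"az":0,"dx":-0.5,"dy":-1.5,"dz":12,"claw":25},{"ax":0,"ay":0,"az":0,"dx":0,"dy":0,"dz":16,"claw":25},{"ax":0,"ay":0,"az":0,"dx":0,"dy":0,"dz":9,"claw":25},{"ax":0,"ay":0,"az":0,"dx":0,"dy":0,"dz":4,"claw":25},{"ax":0,"ay":0,"az":0,"dx":0,"dy":0,"dz":2,"claw":25},{"ax":0,"ay":0,"az":0,"dx":0,"dy":0,"dz":2,"claw":25},{"ax":0,"ay":0,"az":0,"dx":0,"dy":0,"dz":1,"claw":25},{"ax":0,"ay":0,"az":0,"dx":0,"dy":0,"dz":0,"claw":25},{"ax":0,"ay":0,"az":0,"dx":0,"dy":0,"dz":0,"claw":25}]}}

```text
time_s: 19.6
tcp_pos: [0.5916, 0.0013, 0.0484]
ee_rot: [[0.0, -1.0, 0.001], [-1.0, -0.0, 0.0], [-0.0, -0.001, -1.0]]
wrist_force: [0.3, 0.7, 0.0]
gripper_width: 0.366
gripper_force: 30.0
```

Request:
{"fn": "play_rows", "kwargs": {"steps": [{"ax":0,"ay":0,"az":0,"dx":0,"dy":1,"dz":1,"claw":25},{"ax":0,"ay":0,"az":0,"dx":0,"dy":0,"dz":1,"claw":25},{"ax":0,"ay":0,"az":0,"dx":0,"dy":0,"dz":0.5,"claw":25},{"ax":0,"ay":0,"az":0,"dx":0,"dy":0,"dz":0.5,"claw":25},{"ax":0,"ay":0,"az":0,"dx":0,"dy":0,"dz":0,"claw":25}]}}

```text
time_s: 20.1
tcp_pos: [0.5903, 0.0012, 0.0458]
ee_rot: [[0.0, -1.0, -0.0], [-1.0, -0.0, -0.0], [0.0, 0.0, -1.0]]
wrist_force: [-1.7, 0.1, 5.2]
gripper_width: 0.368
gripper_force: 30.0
```

Request:
{"fn": "play_rows", "kwargs": {"steps": [{"ax":0,"ay":0,"az":0,"dx":0,"dy":0,"dz":0,"claw":45},{"ax":0,"ay":0,"az":0,"dx":0,"dy":0,"dz":0,"claw":60},{"ax":0,"ay":0,"az":0,"dx":0,"dy":0,"dz":0,"claw":60},{"ax":0,"ay":0,"az":0,"dx":0,"dy":0,"dz":-15,"claw":60},{"ax":0,"ay":0,"az":0,"dx":0,"dy":0,"dz":-35,"claw":60},{"ax":0,"ay":0,"az":0,"dx":0,"dy":0,"dz":-35,"claw":60},{"ax":0,"ay":0,"az":0,"dx":0,"dy":0,"dz":-20,"claw":60},{"ax":0,"ay":0,"az":0,"dx":25,"dy":1,"dz":0,"claw":60},{"ax":0,"ay":0,"az":0,"dx":40,"dy":2,"dz":0,"claw":60},{"ax":0,"ay":0,"az":0,"dx":40,"dy":2,"dz":0,"claw":60},{"ax":0,"ay":0,"az":0,"dx":40,"dy":2,"dz":0,"claw":60},{"ax":0,"ay":0,"az":0,"dx":40,"dy":2,"dz":0,"claw":60},{"ax":0,"ay":0,"az":0,"dx":25,"dy":1.5,"dz":0,"claw":60},{"ax":0,"ay":0,"az":0,"dx":15.7,"dy":1,"dz":0,"claw":60},{"ax":0,"ay":0,"az":0,"dx":0,"dy":0,"dz":0,"claw":60},{"ax":0,"ay":0,"az":0,"dx":0,"dy":0,"dz":0,"claw":60}]}}

```text
time_s: 21.7
tcp_pos: [0.5789, -0.2241, 0.1498]
ee_rot: [[0.0, -1.0, -0.0], [-1.0, -0.0, 0.0], [-0.0, 0.0, -1.0]]
wrist_force: [0.2, 0.3, -1.3]
gripper_width: 0.686
gripper_force: 0.0
```

```bash
python3 - <<'E'
from h import *
w=snap('wrist','w6'); P=cloud(w)
m=(P[...,2]>.047)&(P[...,2]<.06)&(np.hypot(P[...,0]-.579,P[...,1]+.226)<.03); q=P[m]; print('vial cap',len(q),((q.max(0)+q.min(0))/2).round(4),q.mean(0).round(4))
go(.579,-.2245,.034,-90)
c=snap('top','t6'); P=cloud(c)
m=(P[...,2]>.06)&(P[...,2]<.11)&(np.hypot(P[...,0]-.59,P[...,1]-.002)<.04); q=P[m]; print('bottle',len(q),((q.max(0)+q.min(0))/2).round(4),q[:,2].max())
cv2.imwrite('pics/w6b.png',np.hstack([w['frame'],cv2.resize(c['frame'][100:228,190:280],(270,384))]))
E
```

```text
vial cap 291 [ 0.5782 -0.2272  0.0516] [ 0.5784 -0.228   0.0525]
t 21.75 pos [ 0.579  -0.2236  0.1499] psi -89.94 claw 60.0 F [ 0.2  0.3 -0.5] gf 0.0 q6 6
turn [0.01 0.01 0.06] shift now [  0.9  -0.  115.9] shift after turn [  0.9   0.  115.9]Traceback (most recent call last):
  File "<stdin>", line 6, in <module>
    return umr_maximum(a, axis, None, out, keepdims, initial, where)
ValueError: zero-size array to reduction operation maximum which has no identity
```

Request:
{"fn": "play_rows", "kwargs": {"steps": [{"ax":0,"ay":0,"az":0,"dx":1.5,"dy":0.3,"dz":35,"claw":55},{"ax":0,"ay":0,"az":0,"dx":0,"dy":0,"dz":35,"claw":55},{"ax":0,"ay":0,"az":0,"dx":0,"dy":0,"dz":30,"claw":55},{"ax":0,"ay":0,"az":0,"dx":0,"dy":0,"dz":15,"claw":55},{"ax":0,"ay":0,"az":0,"dx":0,"dy":0,"dz":0,"claw":55},{"ax":0,"ay":0,"az":0,"dx":0,"dy":0,"dz":0,"claw":15},{"ax":0,"ay":0,"az":0,"dx":0,"dy":0,"dz":0,"claw":15},{"ax":0,"ay":0,"az":0,"dx":0,"dy":0,"dz":0,"claw":15},{"ax":0,"ay":0,"az":0,"dx":0,"dy":0,"dz":0,"claw":15},{"ax":0,"ay":0,"az":0,"dx":0,"dy":0,"dz":0,"claw":15},{"ax":0,"ay":0,"az":0,"dx":0,"dy":0,"dz":0,"claw":15}]}}

```text
time_s: 22.9
tcp_pos: [0.579, -0.2261, 0.0357]
ee_rot: [[0.0, -1.0, 0.001], [-1.0, -0.0, -0.0], [0.0, -0.001, -1.0]]
wrist_force: [-0.6, 0.5, 2.4]
gripper_width: 0.262
gripper_force: 30.0
```

```bash
python3 - <<'E'
from h import *
go(.5870,-.0615,.085,-90)
E
```

```text
t 22.90 pos [ 0.579  -0.2261  0.0357] psi -89.98 claw 22.8 F [-0.6  0.5  2.4] gf 30.0 q6 6
turn [-0.06 -0.02  0.02] shift now [-164.6   -8.1  -49.3] shift after turn [-164.6   -8.   -49.3]
```

Request:
{"fn": "play_rows", "kwargs": {"steps": [{"ax":0,"ay":0,"az":0,"dx":0,"dy":0,"dz":-8,"claw":15},{"ax":0,"ay":0,"az":0,"dx":0,"dy":0,"dz":-20,"claw":15},{"ax":0,"ay":0,"az":0,"dx":0,"dy":0,"dz":-20,"claw":15},{"ax":0,"ay":0,"az":0,"dx":-10,"dy":0,"dz":-7,"claw":15},{"ax":0,"ay":0,"az":0,"dx":-25,"dy":-1.5,"dz":0,"claw":15},{"ax":0,"ay":0,"az":0,"dx":-35,"dy":-2,"dz":0,"claw":15},{"ax":0,"ay":0,"az":0,"dx":-35,"dy":-2,"dz":0,"claw":15},{"ax":0,"ay":0,"az":0,"dx":-35,"dy":-1.5,"dz":0,"claw":15},{"ax":0,"ay":0,"az":0,"dx":-16,"dy":-1,"dz":0,"claw":15},{"ax":0,"ay":0,"az":0,"dx":-8.5,"dy":0,"dz":0,"claw":15},{"ax":0,"ay":0,"az":0,"dx":0,"dy":0,"dz":0,"claw":15},{"ax":0,"ay":0,"az":0,"dx":0,"dy":0,"dz":0,"claw":15}]}}

```text
time_s: 24.1
tcp_pos: [0.5864, -0.0621, 0.0899]
ee_rot: [[-0.0, -1.0, -0.0], [-1.0, 0.0, -0.0], [0.0, 0.0, -1.0]]
wrist_force: [-0.4, 0.6, -1.3]
gripper_width: 0.256
gripper_force: 30.0
```

```bash
python3 - <<'E'
from h import *
go(.5870,-.0615,.0417,-90)
w=snap('side','s7')
cv2.imwrite('pics/s7b.png',cv2.resize(w['frame'][100:320,100:380],(764,600)))
E
```

```text
t 24.10 pos [ 0.5864 -0.0621  0.0899] psi -90.03 claw 22.3 F [-0.4  0.6 -1.3] gf 30.0 q6 -10
turn [ 0.03 -0.01 -0.03] shift now [-0.6 -0.7 48.2] shift after turn [-0.6 -0.6 48.2]
```

View pics/s7b.png

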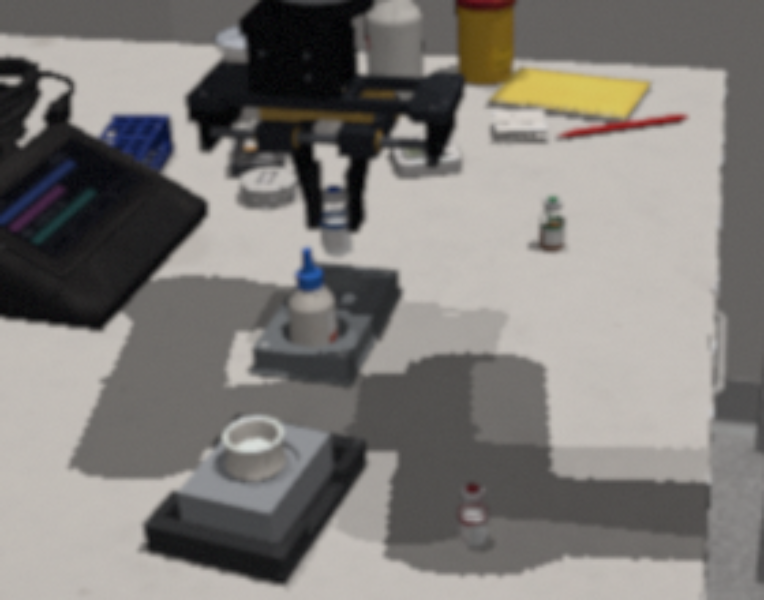

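The bottle stands in its well at (312,310), and the vial is held upright at (337,225) over the far well. I'll lower the vial.

Request:
{"fn": "play_rows", "kwargs": {"steps": [{"ax":0,"ay":0,"az":0,"dx":0,"dy":-0.6,"dz":12,"claw":15},{"ax":0,"ay":0,"az":0,"dx":0,"dy":0,"dz":16,"claw":15},{"ax":0,"ay":0,"az":0,"dx":0,"dy":0,"dz":9,"claw":15},{"ax":0,"ay":0,"az":0,"dx":0,"dy":0,"dz":4,"claw":15},{"ax":0,"ay":0,"az":0,"dx":0,"dy":0,"dz":2,"claw":15},{"ax":0,"ay":0,"az":0,"dx":0,"dy":0,"dz":2,"claw":15},{"ax":0,"ay":0,"az":0,"dx":0,"dy":0,"dz":1,"claw":15},{"ax":0,"ay":0,"az":0,"dx":0,"dy":0,"dz":0,"claw":15},{"ax":0,"ay":0,"az":0,"dx":0,"dy":0,"dz":0,"claw":15}]}}

```text
time_s: 25.05
tcp_pos: [0.5874, -0.0614, 0.0444]
ee_rot: [[0.0, -1.0, 0.001], [-1.0, -0.0, 0.0], [-0.0, -0.001, -1.0]]
wrist_force: [-0.3, 0.5, -0.3]
gripper_width: 0.264
gripper_force: 30.0
```

Request:
{"fn": "play_rows", "kwargs": {"steps": [{"ax":0,"ay":0,"az":0,"dx":0,"dy":0,"dz":1,"claw":15},{"ax":0,"ay":0,"az":0,"dx":0,"dy":0,"dz":0.8,"claw":15},{"ax":0,"ay":0,"az":0,"dx":0,"dy":0,"dz":0.6,"claw":15},{"ax":0,"ay":0,"az":0,"dx":0,"dy":0,"dz":0.4,"claw":15},{"ax":0,"ay":0,"az":0,"dx":0,"dy":0,"dz":0,"claw":15}]}}

```text
time_s: 25.55
tcp_pos: [0.5872, -0.0615, 0.0417]
ee_rot: [[0.0, -1.0, 0.0], [-1.0, -0.0, -0.0], [0.0, -0.0, -1.0]]
wrist_force: [-1.5, 0.4, 3.9]
gripper_width: 0.26
gripper_force: 30.0
```

Request:
{"fn": "play_rows", "kwargs": {"steps": [{"ax":0,"ay":0,"az":0,"dx":0,"dy":0,"dz":0,"claw":35},{"ax":0,"ay":0,"az":0,"dx":0,"dy":0,"dz":0,"claw":50},{"ax":0,"ay":0,"az":0,"dx":0,"dy":0,"dz":0,"claw":50},{"ax":0,"ay":0,"az":0,"dx":0,"dy":0,"dz":-15,"claw":50},{"ax":0,"ay":0,"az":0,"dx":0,"dy":0,"dz":-35,"claw":50},{"ax":0,"ay":0,"az":0,"dx":0,"dy":0,"dz":-40,"claw":87},{"ax":0,"ay":0,"az":0,"dx":20,"dy":0.5,"dz":-20,"claw":87},{"ax":0,"ay":0,"az":0,"dx":42,"dy":1.2,"dz":0,"claw":87},{"ax":0,"ay":0,"az":0,"dx":42,"dy":1.2,"dz":0,"claw":87},{"ax":0,"ay":0,"az":0,"dx":42,"dy":1.2,"dz":0,"claw":87},{"ax":0,"ay":0,"az":0,"dx":42,"dy":1.2,"dz":0,"claw":87},{"ax":0,"ay":0,"az":0,"dx":42,"dy":1.2,"dz":0,"claw":87},{"ax":0,"ay":0,"az":0,"dx":35,"dy":1.2,"dz":0,"claw":87},{"ax":0,"ay":0,"az":0,"dx":18,"dy":0.5,"dz":0,"claw":87},{"ax":0,"ay":0,"az":0,"dx":0,"dy":0,"dz":0,"claw":87}]}}

```text
time_s: 27.05
tcp_pos: [0.5784, -0.3466, 0.1504]
ee_rot: [[-0.003, -1.0, -0.001], [-1.0, 0.003, 0.0], [-0.0, 0.001, -1.0]]
wrist_force: [-1.5, 1.0, -0.2]
gripper_width: 0.996
gripper_force: 0.0
```

Request:
{"fn": "play_rows", "kwargs": {"steps": [{"ax":0,"ay":0,"az":8.46,"dx":0,"dy":0,"dz":0,"claw":87},{"ax":0,"ay":0,"az":8.46,"dx":0,"dy":0,"dz":0,"claw":87},{"ax":0,"ay":0,"az":8.46,"dx":0,"dy":0,"dz":0,"claw":87},{"ax":0,"ay":0,"az":8.46,"dx":0,"dy":0,"dz":0,"claw":87},{"ax":0,"ay":0,"az":8.46,"dx":0,"dy":0,"dz":0,"claw":87},{"ax":0,"ay":0,"az":8.46,"dx":0,"dy":0,"dz":0,"claw":87},{"ax":0,"ay":0,"az":8.46,"dx":0,"dy":0,"dz":0,"claw":87},{"ax":0,"ay":0,"az":8.46,"dx":0,"dy":0,"dz":0,"claw":87},{"ax":0,"ay":0,"az":0,"dx":0,"dy":0,"dz":0,"claw":87}]}}

```text
time_s: 27.95
tcp_pos: [0.5793, -0.343, 0.1512]
ee_rot: [[-0.924, -0.382, -0.0], [-0.382, 0.924, 0.0], [-0.0, 0.001, -1.0]]
wrist_force: [-0.3, 0.2, -0.1]
gripper_width: 0.999
gripper_force: 0.0
```

```bash
python3 - <<'E'
from h import *
go(.579,-.3446,.02,-157.7)
w=snap('wrist','w8'); P=cloud(w)
m=(P[...,2]>.0125)&(P[...,2]<.03)&(np.hypot(P[...,0]-.579,P[...,1]+.3446)<.055); q=P[m]; print('timer',len(q),cv2.minAreaRect((q[:,:2]*1e3).astype(np.float32)))
c=snap('top','t8'); P=cloud(c)
for n,y,h in (('bottle',.002,.06),('vial',-.06,.045)):
    m=(P[...,2]>h)&(P[...,2]<.11)&(np.hypot(P[...,0]-.588,P[...,1]-y)<.025); q=P[m]; print(n,len(q)); len(q) and print(((q.max(0)+q.min(0))/2).round(4),q[:,2].max())
cv2.imwrite('pics/w8b.png',np.hstack([w['frame'],cv2.resize(c['frame'][100:228,190:280],(270,384))]))
E
```

```text
t 27.95 pos [ 0.5793 -0.343   0.1512] psi -157.57 claw 86.9 F [-0.3  0.2 -0.1] gf 0.0 q6 -51
turn [0.03 0.   0.13] shift now [  0.9  -1.5 131.2] shift after turn [  0.9  -1.4 131.2]
timer 3589 ((577.4156494140625, -346.8122863769531), (61.4984245300293, 64.10538482666016), 21.88322639465332)
bottle 68
[0.5898 0.0022 0.0767] 0.09014030061631884
vial 58
[ 0.5862 -0.06    0.0535] 0.06183392800831211
```

View pics/w8b.png

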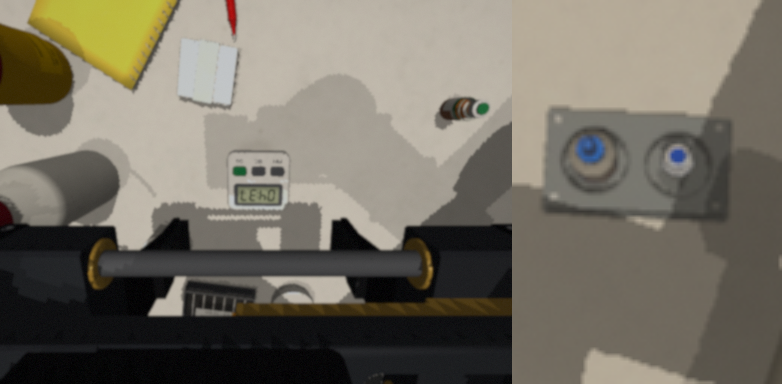

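Bottle and vial stand in their wells, and the timer is centred between the fingers at (258,180). Before descending I'll check the gripper body's clearance to the tall bottle at the left.

```bash
python3 - <<'E'
from h import *
a=np.radians(22.1); ex=np.array([np.cos(a),np.sin(a)]); ey=np.array([-np.sin(a),np.cos(a)])
for f in ('top0','w8','t8','side0'):
    P=cloud(load(f)); r=P[...,:2]-[.5782,-.345]
    m=(P[...,2]>.06)&(P[...,2]<.2)&(P[...,0]>.45)&(P[...,1]<-.4)&(P[...,1]>-.56)&(load(f)['range_z']>(.25 if f[0]=='w' else 0))
    q=P[m]; u=(q[:,:2]-[.5782,-.345])@ex; v=(q[:,:2]-[.5782,-.345])@ey
    if len(q):
        k=v.argmax(); print(f,len(q),'u',u.min().round(3),u.max().round(3),'v max',v[k].round(3),'at',q[k].round(3), 'mid',((q.max(0)+q.min(0))/2).round(3))
E
```

```text
top0 2378 u -0.121 0.186 v max -0.133 at [ 0.759 -0.415  0.08 ] mid [ 0.676 -0.485  0.12 ]
w8 47 u 0.0 0.024 v max -0.15 at [ 0.638 -0.483  0.06 ] mid [ 0.649 -0.486  0.063]
t8 915 u -0.123 0.186 v max -0.142 at [ 0.789 -0.413  0.081] mid [ 0.675 -0.486  0.082]
side0 2045 u -0.122 0.562 v max -0.133 at [ 0.757 -0.416  0.078] mid [ 0.873 -0.48   0.13 ]
```

Request:
{"fn": "play_rows", "kwargs": {"steps": [{"ax":0,"ay":0,"az":0.3,"dx":1.8,"dy":-1.4,"dz":35,"claw":87},{"ax":0,"ay":0,"az":0,"dx":0,"dy":0,"dz":40,"claw":87},{"ax":0,"ay":0,"az":0,"dx":0,"dy":0,"dz":35,"claw":87},{"ax":0,"ay":0,"az":0,"dx":0,"dy":0,"dz":15,"claw":87},{"ax":0,"ay":0,"az":0,"dx":0,"dy":0,"dz":6,"claw":87},{"ax":0,"ay":0,"az":0,"dx":0,"dy":0,"dz":2,"claw":87},{"ax":0,"ay":0,"az":0,"dx":0,"dy":0,"dz":0,"claw":50},{"ax":0,"ay":0,"az":0,"dx":0,"dy":0,"dz":0,"claw":50},{"ax":0,"ay":0,"az":0,"dx":0,"dy":0,"dz":0,"claw":50},{"ax":0,"ay":0,"az":0,"dx":0,"dy":0,"dz":0,"claw":50},{"ax":0,"ay":0,"az":0,"dx":0,"dy":0,"dz":0,"claw":50},{"ax":0,"ay":0,"az":0,"dx":0,"dy":0,"dz":0,"claw":50}]}}

```text
time_s: 29.25
tcp_pos: [0.5783, -0.3466, 0.0193]
ee_rot: [[-0.927, -0.375, 0.001], [-0.375, 0.927, -0.001], [-0.001, -0.001, -1.0]]
wrist_force: [-1.0, 2.2, 5.0]
gripper_width: 0.734
gripper_force: 30.0
```

```bash
python3 - <<'E'
from h import *
a=np.radians(-9.5); c=np.array([.5747,.1795])+.093*np.array([np.cos(a),np.sin(a)]); print(c)
go(*c,.15,-189.5)
P=cloud(load('top0')); r=P[...,:2]-c; u=r@[np.cos(a),np.sin(a)]; v=r@[-np.sin(a),np.cos(a)]
m=(P[...,2]>.06)&(P[...,2]<.5)&(np.abs(v)<.14)&(u>-.05)&(u<.3); print('nearest tall: u',u[m].min() if m.any() else None)
m=(P[...,2]>.006)&(P[...,2]<.5)&(np.abs(v)<.07)&(np.abs(u)<.045); print('occupied',m.sum())
E
```

```text
[0.66642456 0.16415057]
t 29.25 pos [ 0.5783 -0.3466  0.0193] psi -157.95 claw 63.9 F [-1.   2.2  5. ] gf 30.0 q6 -51
turn [-0.04  0.06 31.55] shift now [-273.5  440.2 -130.9] shift after turn [  -2.6  518.2 -130.7]
nearest tall: u -0.029252143184466544
occupied 0
```

Request:
{"fn": "play_rows", "kwargs": {"steps": [{"ax":0,"ay":0,"az":0,"dx":0,"dy":0,"dz":-10,"claw":50},{"ax":0,"ay":0,"az":0,"dx":0,"dy":0,"dz":-25,"claw":50},{"ax":0,"ay":0,"az":0,"dx":0,"dy":0,"dz":-30,"claw":50},{"ax":0,"ay":0,"az":0,"dx":0,"dy":0,"dz":-30,"claw":50},{"ax":0,"ay":0,"az":0,"dx":0,"dy":0,"dz":-25,"claw":50},{"ax":0,"ay":0,"az":0,"dx":0,"dy":0,"dz":-10,"claw":50},{"ax":0,"ay":0,"az":6.3,"dx":0,"dy":0,"dz":0,"claw":50},{"ax":0,"ay":0,"az":6.3,"dx":0,"dy":0,"dz":0,"claw":50},{"ax":0,"ay":0,"az":6.3,"dx":0,"dy":0,"dz":0,"claw":50},{"ax":0,"ay":0,"az":6.3,"dx":0,"dy":0,"dz":0,"claw":50},{"ax":0,"ay":0,"az":6.3,"dx":0,"dy":0,"dz":0,"claw":50},{"ax":0,"ay":0,"az":0,"dx":0,"dy":0,"dz":0,"claw":50}]}}

```text
time_s: 30.45
tcp_pos: [0.5773, -0.3462, 0.147]
ee_rot: [[-0.986, 0.165, -0.002], [0.165, 0.986, 0.001], [0.002, 0.001, -1.0]]
wrist_force: [1.0, -0.2, -1.3]
gripper_width: 0.729
gripper_force: 30.0
```

```bash
python3 - <<'E'
from h import *
a=np.radians(-9.5); c=np.array([.6664,.1642])
go(*c,.15,-189.5)
for f in ('t3','t4','t8'):
    P=cloud(load(f)); r=P[...,:2]-c; u=r@[np.cos(a),np.sin(a)]; v=r@[-np.sin(a),np.cos(a)]
    m=(P[...,2]>.06)&(P[...,2]<.5)&(np.abs(v)<.14)&(u>-.06)&(u<.3); k=u[m].argsort()[::200]; print(f,m.sum(),np.c_[u[m],v[m],P[m]][k].round(3).tolist()[:8])
E
```

```text
t 30.45 pos [ 0.5773 -0.3462  0.147 ] psi 170.52 claw 63.4 F [ 1.  -0.2 -1.3] gf 30.0 q6 -82
turn [ 0.04 -0.12  0.02] shift now [ -3.9 518.1  -2.6] shift after turn [ -3.6 518.1  -3. ]
t3 3877 [[-0.029, 0.12, 0.658, 0.287, 0.235], [-0.018, 0.118, 0.669, 0.284, 0.249], [0.131, 0.125, 0.816, 0.266, 0.061], [0.142, 0.136, 0.829, 0.275, 0.071], [0.148, 0.046, 0.82, 0.185, 0.065], [0.153, 0.132, 0.839, 0.269, 0.087], [0.157, 0.026, 0.826, 0.164, 0.067], [0.162, 0.125, 0.846, 0.26, 0.094]]
t4 3878 [[-0.029, 0.12, 0.658, 0.287, 0.235], [-0.018, 0.137, 0.672, 0.302, 0.239], [0.131, 0.112, 0.814, 0.253, 0.062], [0.142, 0.092, 0.822, 0.231, 0.064], [0.148, 0.101, 0.829, 0.24, 0.077], [0.153, 0.016, 0.82, 0.154, 0.061], [0.157, 0.074, 0.834, 0.212, 0.081], [0.161, 0.06, 0.835, 0.197, 0.083]]
t8 3873 [[-0.029, 0.122, 0.658, 0.289, 0.234], [-0.018, 0.115, 0.668, 0.28, 0.246], [0.131, 0.122, 0.816, 0.263, 0.062], [0.142, 0.079, 0.82, 0.219, 0.064], [0.148, 0.093, 0.828, 0.232, 0.069], [0.153, 0.078, 0.83, 0.216, 0.08], [0.157, 0.009, 0.823, 0.148, 0.063], [0.162, 0.115, 0.845, 0.251, 0.093]]
```

```bash
python3 - <<'E'
from h import *
a=np.radians(-9.5); c=np.array([.6664,.1642])
for f in ('top0','side0'):
    P=cloud(load(f)); r=P[...,:2]-c; u=r@[np.cos(a),np.sin(a)]; v=r@[-np.sin(a),np.cos(a)]
    for lo,hi in ((.02,.06),(.06,.12),(.12,.18),(.18,.22),(.22,.26),(.26,.4)):
        m=(P[...,2]>lo)&(P[...,2]<hi)&(np.abs(u)<.1)&(v>.04)&(v<.4)
        if m.any(): print(f,lo,m.sum(),'v min %.3f'%np.percentile(v[m],1),'u range',u[m].min().round(3),u[m].max().round(3),'near u',u[m][v[m]<v[m].min()+.02].round(2)[::20].tolist()[:6])
i=load('side0')['frame'][150:384,0:250]; t=load('top0')['frame'][40:180,0:180]
cv2.imwrite('pics/obs.png',np.hstack([cv2.resize(i,(380,356)),cv2.resize(t,(400,356))]))
E
```

```text
top0 0.02 714 v min 0.045 u range -0.1 0.1 near u [-0.05, -0.05, -0.06, -0.08, -0.09]
top0 0.06 378 v min 0.245 u range -0.064 0.098 near u [0.07, 0.02, -0.04, -0.06]
top0 0.12 56 v min 0.246 u range -0.05 0.024 near u [0.02, 0.01, -0.03]
top0 0.18 28 v min 0.137 u range -0.029 -0.022 near u [-0.02]
top0 0.22 575 v min 0.113 u range -0.029 -0.001 near u [-0.0, -0.01, -0.01, -0.01, -0.02, -0.02]
top0 0.26 115 v min 0.137 u range -0.028 -0.004 near u [-0.01, -0.01, -0.01, -0.02, -0.02, -0.02]
side0 0.02 238 v min 0.041 u range -0.1 0.1 near u [-0.05, -0.05, -0.06, -0.06, -0.07, -0.07]
side0 0.06 2430 v min 0.246 u range -0.098 0.008 near u [-0.0, -0.0, -0.06, -0.06, -0.06]
side0 0.12 2107 v min 0.247 u range -0.058 0.025 near u [0.01, -0.05, 0.01, 0.01, 0.01, 0.01]
side0 0.18 786 v min 0.139 u range -0.058 0.011 near u [-0.03, -0.02, -0.03, -0.02, -0.03]
side0 0.22 3494 v min 0.115 u range -0.058 -0.003 near u [-0.01, -0.02, -0.02, -0.03, -0.02, -0.02]
side0 0.26 942 v min 0.138 u range -0.052 -0.002 near u [-0.0, -0.01, -0.02, -0.02, -0.02, -0.01]
```

View pics/obs.png

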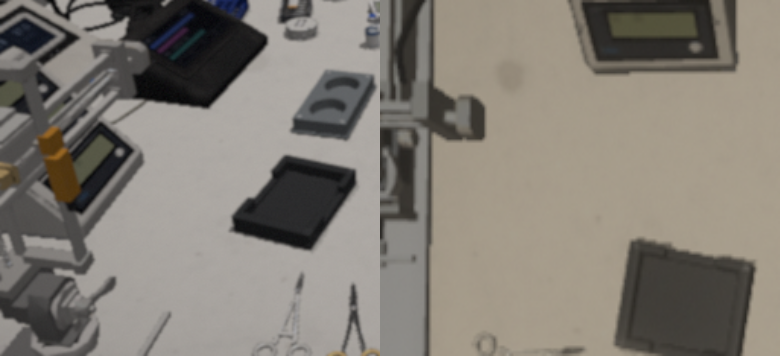

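The pictures show a fixed frame arm overhanging at left: 0.19–0.27 m high, 113 mm beyond the timer target. I'll go in short of it, descend there, then slide over.

Request:
{"fn": "play_rows", "kwargs": {"steps": [{"ax":0,"ay":0,"az":0,"dx":0,"dy":15,"dz":0,"claw":50},{"ax":0,"ay":0,"az":0,"dx":-0.3,"dy":30,"dz":0,"claw":50},{"ax":0,"ay":0,"az":0,"dx":-0.3,"dy":40,"dz":0,"claw":50},{"ax":0,"ay":0,"az":0,"dx":-0.3,"dy":40,"dz":0,"claw":50},{"ax":0,"ay":0,"az":0,"dx":-0.3,"dy":40,"dz":0,"claw":50},{"ax":0,"ay":0,"az":0,"dx":-0.3,"dy":40,"dz":0,"claw":50},{"ax":0,"ay":0,"az":0,"dx":-0.3,"dy":40,"dz":0,"claw":50},{"ax":0,"ay":0,"az":0,"dx":-0.3,"dy":40,"dz":0,"claw":50},{"ax":0,"ay":0,"az":0,"dx":-0.3,"dy":40,"dz":0,"claw":50},{"ax":0,"ay":0,"az":0,"dx":-0.3,"dy":40,"dz":0,"claw":50},{"ax":0,"ay":0,"az":0,"dx":-0.3,"dy":40,"dz":0,"claw":50},{"ax":0,"ay":0,"az":0,"dx":-0.3,"dy":35,"dz":0,"claw":50},{"ax":0,"ay":0,"az":0,"dx":-0.3,"dy":20,"dz":0,"claw":50},{"ax":0,"ay":0,"az":0,"dx":-0.3,"dy":8,"dz":0,"claw":50},{"ax":0,"ay":0,"az":0,"dx":0,"dy":0,"dz":0,"claw":50},{"ax":0,"ay":0,"az":0,"dx":0,"dy":0,"dz":0,"claw":50}]}}

```text
time_s: 32.05
tcp_pos: [0.6583, 0.1134, 0.1481]
ee_rot: [[-0.986, 0.165, -0.001], [0.165, 0.986, -0.0], [0.001, -0.001, -1.0]]
wrist_force: [-0.2, -0.3, -0.8]
gripper_width: 0.732
gripper_force: 30.0
```

```bash
python3 - <<'E'
from h import *
go(.6664,.1642,.06,-189.5)
w=snap('wrist','w9'); P=cloud(w)
# cradle seen by wrist
m=(P[...,2]>.016)&(P[...,2]<.028)&(np.hypot(P[...,0]-.5745,P[...,1]-.178)<.085); q=P[m]; print('cradle',len(q),cv2.minAreaRect((q[:,:2]*1e3).astype(np.float32)))
s=sense()['tcp_pos']; m=(P[...,2]>.11)&(P[...,2]<.16)&(np.hypot(P[...,0]-s[0],P[...,1]-s[1])<.05)&(w['range_z']>.1); q=P[m]; print('timer',len(q), cv2.minAreaRect((q[:,:2]*1e3).astype(np.float32)),q[:,2].max())
E
```

```text
t 32.05 pos [0.6583 0.1134 0.1481] psi 170.49 claw 63.7 F [-0.2 -0.3 -0.8] gf 30.0 q6 -123
turn [-0.03 -0.04 -0.01] shift now [ 0.4 51.5 88.1] shift after turn [ 0.4 51.4 88.1]
cradle 4191 ((573.5936889648438, 178.4488067626953), (122.35641479492188, 92.51103973388672), 80.49403381347656)
timer 8864 ((657.4400634765625, 111.77625274658203), (82.41471099853516, 61.29711151123047), 80.3622817993164) 0.1599938729108708
```

View pics/w9.png

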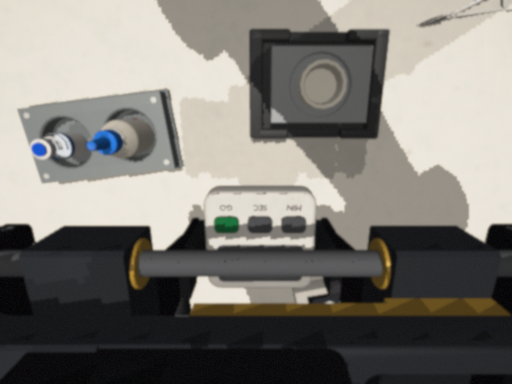

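The timer is held square to the cradle, buttons towards the robot, and both cameras agree on the offsets. I'll descend and slide across.

Request:
{"fn": "play_rows", "kwargs": {"steps": [{"ax":0,"ay":0,"az":0,"dx":0.4,"dy":0,"dz":20,"claw":50},{"ax":0,"ay":0,"az":0,"dx":0,"dy":0,"dz":35,"claw":50},{"ax":0,"ay":0,"az":0,"dx":0,"dy":0,"dz":25,"claw":50},{"ax":0,"ay":0,"az":0,"dx":0,"dy":10,"dz":8,"claw":50},{"ax":0,"ay":0,"az":0,"dx":0,"dy":20,"dz":0,"claw":50},{"ax":0,"ay":0,"az":0,"dx":0,"dy":15,"dz":0,"claw":50},{"ax":0,"ay":0,"az":0,"dx":0,"dy":6.5,"dz":0,"claw":50},{"ax":0,"ay":0,"az":0,"dx":0,"dy":0,"dz":0,"claw":50},{"ax":0,"ay":0,"az":0,"dx":0,"dy":0,"dz":0,"claw":50}]}}

```text
time_s: 33.0
tcp_pos: [0.667, 0.1659, 0.0611]
ee_rot: [[-0.986, 0.164, 0.001], [0.164, 0.986, 0.0], [-0.001, 0.001, -1.0]]
wrist_force: [-0.3, -0.1, -0.1]
gripper_width: 0.734
gripper_force: 30.0
```

```bash
python3 - <<'E'
from h import *
go(.6664,.1642,.0193,-189.5)
E
```

```text
t 33.00 pos [0.667  0.1659 0.0611] psi 170.57 claw 63.9 F [-0.3 -0.1 -0.1] gf 30.0 q6 -127
turn [0.04 0.05 0.07] shift now [ 0.3 -1.8 41.8] shift after turn [ 0.3 -1.8 41.8]
```

Request:
{"fn": "play_rows", "kwargs": {"steps": [{"ax":0,"ay":0,"az":0,"dx":0.3,"dy":-1.5,"dz":15,"claw":50},{"ax":0,"ay":0,"az":0,"dx":0,"dy":0,"dz":14,"claw":50},{"ax":0,"ay":0,"az":0,"dx":0,"dy":0,"dz":6,"claw":50},{"ax":0,"ay":0,"az":0,"dx":0,"dy":0,"dz":2,"claw":50},{"ax":0,"ay":0,"az":0,"dx":0,"dy":0,"dz":1.5,"claw":50},{"ax":0,"ay":0,"az":0,"dx":0,"dy":0,"dz":1,"claw":50},{"ax":0,"ay":0,"az":0,"dx":0,"dy":0,"dz":0,"claw":50},{"ax":0,"ay":0,"az":0,"dx":0,"dy":0,"dz":0,"claw":50}]}}

```text
time_s: 33.8
tcp_pos: [0.6666, 0.1641, 0.0212]
ee_rot: [[-0.986, 0.164, 0.001], [0.164, 0.986, 0.0], [-0.001, 0.0, -1.0]]
wrist_force: [-0.3, -0.5, -0.8]
gripper_width: 0.729
gripper_force: 30.0
```

```bash
python3 - <<'E'
from h import *
go(.6664,.1642,.0193,-189.5)
E
```

```text
t 33.80 pos [0.6666 0.1641 0.0212] psi 170.54 claw 63.4 F [-0.3 -0.5 -0.8] gf 30.0 q6 -127
turn [0.03 0.04 0.04] shift now [0.2 0.1 1.9] shift after turn [0.2 0.1 1.9]
```

Request:
{"fn": "play_rows", "kwargs": {"steps": [{"ax":0,"ay":0,"az":0,"dx":0,"dy":0,"dz":1,"claw":50},{"ax":0,"ay":0,"az":0,"dx":0,"dy":0,"dz":0.9,"claw":50},{"ax":0,"ay":0,"az":0,"dx":0,"dy":0,"dz":0,"claw":50},{"ax":0,"ay":0,"az":0,"dx":0,"dy":0,"dz":0,"claw":75},{"ax":0,"ay":0,"az":0,"dx":0,"dy":0,"dz":0,"claw":80},{"ax":0,"ay":0,"az":0,"dx":0,"dy":0,"dz":0,"claw":80},{"ax":0,"ay":0,"az":0,"dx":0,"dy":0,"dz":-10,"claw":80},{"ax":0,"ay":0,"az":0,"dx":0,"dy":0,"dz":-30,"claw":80},{"ax":0,"ay":0,"az":0,"dx":0,"dy":-10,"dz":-20,"claw":80},{"ax":0,"ay":0,"az":0,"dx":0,"dy":-30,"dz":0,"claw":80},{"ax":0,"ay":0,"az":0,"dx":0,"dy":-20,"dz":-30,"claw":80},{"ax":0,"ay":0,"az":0,"dx":0,"dy":0,"dz":-40,"claw":80},{"ax":0,"ay":0,"az":0,"dx":0,"dy":-40,"dz":-20,"claw":80},{"ax":0,"ay":0,"az":0,"dx":0,"dy":-45,"dz":0,"claw":80},{"ax":0,"ay":0,"az":0,"dx":0,"dy":-45,"dz":0,"claw":80},{"ax":0,"ay":0,"az":0,"dx":0,"dy":-45,"dz":0,"claw":80},{"ax":0,"ay":0,"az":0,"dx":0,"dy":-45,"dz":0,"claw":80},{"ax":0,"ay":0,"az":0,"dx":0,"dy":-45,"dz":0,"claw":80},{"ax":0,"ay":0,"az":0,"dx":0,"dy":-30,"dz":0,"claw":80},{"ax":0,"ay":0,"az":0,"dx":0,"dy":0,"dz":0,"claw":80}]}}

```text
time_s: 35.8
tcp_pos: [0.6069, -0.1898, 0.1697]
ee_rot: [[-0.986, 0.169, 0.001], [0.169, 0.986, -0.001], [-0.001, -0.0, -1.0]]
wrist_force: [-0.3, -0.2, -0.5]
gripper_width: 0.917
gripper_force: 0.0
```

```bash
python3 - <<'E'
from h import *
go(.5,-.2,.2,-189.5)
c=snap('top','t10'); P=cloud(c)
def R(x,y,r,lo,hi):
    m=(P[...,2]>lo)&(P[...,2]<hi)&(np.hypot(P[...,0]-x,P[...,1]-y)<r); q=P[m]; return cv2.minAreaRect((q[:,:2]*1e3).astype(np.float32)),len(q)
ti=R(.6666,.165,.05,.0125,.025); cr=R(.5745,.18,.079,.016,.024); print(ti,cr)
a=np.radians(cr[0][2]-90); d=(np.array(ti[0][0])-cr[0][0]); print('timer in cradle',d@[np.cos(a),np.sin(a)],d@[-np.sin(a),np.cos(a)])
for n,x,y,h in (('dish',.575,.18,.048),('bottle',.59,.002,.06),('vial',.587,-.06,.045),('vm',.4387,-.192,.03),('vs',.438,.186,.03)):
    m=(P[...,2]>h)&(P[...,2]<.11)&(np.hypot(P[...,0]-x,P[...,1]-y)<.025); q=P[m]; print(n,len(q)); len(q) and print(((q.max(0)+q.min(0))/2).round(4),q[:,2].max())
s=load('top0')
i=c['frame'][60:240,90:340]; w=snap('side','s10')['frame'][120:320,100:320]
cv2.imwrite('pics/fin.png',np.hstack([cv2.resize(i,(420,302)),cv2.resize(w,(332,302))]))
E
```

```text
t 35.80 pos [ 0.6069 -0.1898  0.1697] psi 170.25 claw 79.8 F [-0.3 -0.2 -0.5] gf 0.0 q6 -97
turn [-0.02  0.04 -0.25] shift now [103.6 -28.1 -30.4] shift after turn [103.8 -27.7 -30.3]
(((658.1298828125, 166.2461395263672), (64.17637634277344, 78.88813018798828), 81.62293243408203), 751) (((590.3069458007812, 178.42410278320312), (123.32986450195312, 125.7717056274414), 80.30121612548828), 739)
timer in cradle 68.90514951957644 -0.5778785903885542
dish 110
[0.5751 0.18   0.0531] 0.058279851337322386
bottle 0
vial 0
vm 44
[ 0.4383 -0.1931  0.0403] 0.047676362655400206
vs 36
[0.4378 0.1877 0.0371] 0.04151886401843685
```

View pics/fin.png

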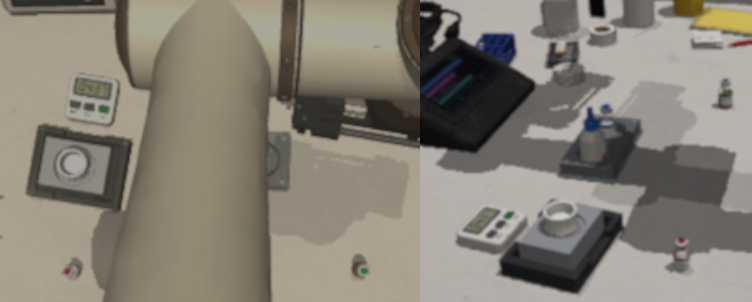

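Everything is in place, but the timer and cradle masks ran together. I'll measure the timer alone, then hand in.

```bash
python3 - <<'E'
from h import *
P=cloud(load('t10')); a=np.radians(-9.6); c=[.5744,.1807]
r=P[...,:2]-c; u=r@[np.cos(a),np.sin(a)]; v=r@[-np.sin(a),np.cos(a)]
for n,lo,hi in (('timer',.055,.135),('cradle',-.055,.052)):
    m=(P[...,2]>.011)&(P[...,2]<.03)&(u>lo)&(u<hi)&(np.abs(v)<.07); q=np.c_[u[m],v[m]]*1e3
    print(n,cv2.minAreaRect(q.astype(np.float32)),q.min(0),q.max(0))
E
```

```text
timer ((93.58033752441406, -0.10407638549804688), (61.65913772583008, 64.17637634277344), 1.222942590713501) [ 62.53686803 -32.42723657] [124.83841909  32.15742594]
cradle ((-0.00798797607421875, 0.4053001403808594), (93.80238342285156, 123.33147430419922), 0.04706348106265068) [-46.9356646  -61.25017453] [46.93509136 62.08086613]
```

```bash
python3 -c "
from station import *
print(finish_job())"
```

```text
the job is handed in; nothing more can be done
None
```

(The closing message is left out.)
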